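Set out the sanding line

ROBOT

A 6-joint arm with a two-finger parallel gripper is mounted at the origin on the work surface. World frame = base frame: x ahead of the robot, y to its left, z up, the work surface at z = 0. Lengths are in m, angles in degrees, forces in N, time in s.
With the tool pointing down it reaches from about 0.375 to 0.9 m from the base axis. Payload 3.1 kg.
Tool frame: the origin (TCP) lies on the centre line of the jaws, within the pads' length; the fingertips stand 22 mm ahead of it and the grasp point (between the pads) lies 3 mm ahead of it; y points along the fingers, z is the direction in which the jaws open and shut, and the axes are right-handed (so a half turn about y gives the same grasp; the last joint's range is limited). The gripper opens to 87 mm and grips with 3 to 60 N. Pads are 19 mm wide; open, the fingers measure 117 mm over their backs; the gripper's body (75 mm by 190 mm) begins 51 mm behind the grasp point.
Start: joints at [-74.399, 30.224, 82.088, -0, 67.689, -10.227], TCP at [0.272, -0.563, 0.221] pointing down, gripper open.
Joint ranges: [-176.69, 176.69], [-43.24, 126.21], [12.49, 139.97], [-82, 262], [0, 151.66], [-163.58, 163.58]. Speed limits (degrees/s): [159.86, 159.86, 180, 180, 180, 180].

INTERFACE

Orientations are given as a 3x3 rotation matrix whose columns are the frame's x, y, z axes.
In Python, from rig import bot gives the robot as it stands.
- The arm moves only by the tool jog_arm, never from a script. Its argument "motion" is one flat list of numbers, 6 for each row, row after row: the shift along the tool's x, y, z in mm, then the turn, a rotation vector about the tool's x, y, z in degrees. A call has 1 to 20 rows; each row is the pose to reach, as a shift and turn from the pose commanded when the call began, along the tool's axes at that moment; what a row does not reach only later rows make up. A row lasts 1/8 s, in which the tool goes at most 62.5 mm and 10.7 degrees, less where a joint would pass 70% of its speed; a pose out of reach is approached as far as the arm can. A call with a gripper value outside its range is refused whole. "gripper" is the opening, from 0 (shut) to 1 (fully open), set as the call begins (left out, the last holds). The fingers move at their own pace and stop on an object; the grip force is fixed at half the most. Time passes only in rows, so rows that repeat a pose let the fingers close. It gives the time, the measured TCP pose, the force and the opening at its end, in the units of the state.
- bot.read_state(): the state, without advancing time (a new reading comes with each control period).
- bot.capture(name): name is "scene" or "top" or "wrist"; returns (picture, depth): 400x640x3 uint8, red, green, blue; 400x640 float32, m along the optical axis (not along the pixel's ray), 0 where there is no reading.
- bot.get_calibration(name): a dict with "mtx" (3x3 intrinsics, pixels), "pose" (4x4, takes a point from camera to world coordinates); the wrist camera has in their place "hand_eye" (4x4, takes a point from camera to tool coordinates, whose origin is the TCP and whose axes are the tool frame's). Camera axes: x right, y up, looking along -z (the intrinsics and any distortion apply to the point x, -y, -z); pixel columns grow to the right and rows downward; lengths in m; the calibration is good to about 2 mm. The wrist camera is an equidistant fisheye: a pixel r from the principal point sees the ray r / f radians off the axis. A picture is of the moment at which its call begins: read the wrist's pose just before it. get_calibration takes no time and is no camera call.
- bot.hand_in(): hands the job in, once; it reports no verdict.
The state is a dict: "time_s": time; "joint_positions": joint angles; "qvel": joint speeds; "tau": joint torques, N m; "position": TCP position; "tcp_rot": TCP orientation; "force": force on the tool from outside, world axes, zero at the start; "moment": the same for the moment, N m; "opening": opening from 0.0 (shut) to 1.0 (fully open).
Only numpy, scipy, OpenCV 4.12 (cv2) and the standard library are available. Lean on these libraries where they do the work, as an engineer would, in place of code of your own. Each camera call takes 0.05 s, during which the arm holds its last target.

TASK

Set out the sanding line on the black mat between the two stacks: the red block in the outlined place next to the dark rough stack, the blue block in the one next to the pale finished stack, and the yellow block in the place between them, each lying lengthwise inside its outline. Put the loose dark board squarely on top of the dark stack and the loose pale board squarely on top of the pale stack, in line with the boards below. Set everything down rather than dropping it, and leave the sander and the bench brush where they are.

Things in the scene. Friction and masses are not known exactly. Their poses are not given: they have to be found in the camera images.
- mat: fixed black mat, 125 (x) x 290 (y) x 3 mm; origin centre of underside, z up, top 3 mm over the bench. Three white outlines on its y axis, at y = -90, 0, +90 mm (x = 0), each 100 mm (along x) by 58 mm (along y) inside. One stack stands beyond each y end, centre about 197 mm from the mat's; which stack is at which end differs from start to start.
- raw_stack: fixed stack of two dark brown wooden boards, 24 mm high in all, outline as the loose boards: 110 mm long (x), 64 mm wide (y) at the end lobes, 48 mm at the waist. Origin at the centre of its underside, on the bench, z up; its top is at z = 24 mm. Its long axis lies roughly along the mat's x, turned up to 0.15 rad from it.
- finished_stack: fixed stack of three pale wooden boards, 36 mm high in all, outline as the loose boards: 110 mm long (x), 64 mm wide (y) at the end lobes, 48 mm at the waist. Origin at the centre of its underside, on the bench, z up; its top is at z = 36 mm. Its long axis lies roughly along the mat's x, turned up to 0.15 rad from it.
- red_block: loose red hand sanding block (coarse), 90 x 45 x 28 mm, dark abrasive on its underside, about 90 g; origin at the centre of its underside, x along the 90 mm length, y across the 45 mm width, z up. Lies flat on the bench at the start, at any yaw; grip across the 45 mm.
- yellow_block: loose yellow hand sanding block (medium), 90 x 45 x 28 mm, dark abrasive on its underside, about 90 g; origin at the centre of its underside, x along the 90 mm length, y across the 45 mm width, z up. Lies flat on the bench at the start, at any yaw; grip across the 45 mm.
- blue_block: loose blue hand sanding block (fine), 90 x 45 x 28 mm, dark abrasive on its underside, about 90 g; origin at the centre of its underside, x along the 90 mm length, y across the 45 mm width, z up. Lies flat on the bench at the start, at any yaw; grip across the 45 mm.
- raw_board: loose dark brown wooden board, bone-shaped, 110 mm long (x), 12 mm thick, 64 mm wide (y) at its two end lobes and 48 mm at its straight waist, the middle 28 mm. Alike turned end for end. About 60 g; origin at the centre of its underside, z up. Lies flat on the bench at the start, at any yaw; grip across the waist.
- finished_board: loose pale wooden board, bone-shaped, 110 mm long (x), 12 mm thick, 64 mm wide (y) at its two end lobes and 48 mm at its straight waist, the middle 28 mm. Alike turned end for end. About 60 g; origin at the centre of its underside, z up. Lies flat on the bench at the start, at any yaw; grip across the waist.
- sander: bystander: loose upright black hand sander with an orange band, pad 110 mm across, 130 mm high, a stub 72 mm from its axis along x; stands to the robot's right, beyond the loose things. Origin at the centre of its underside. Not to be disturbed.
- brush: bystander: loose bench brush, wooden back on black bristles, 150 (x) x 40 (y) x 40 mm, lying beyond the mat. Origin at the centre of its underside. Not to be disturbed.
Mind the look-alikes: they are no part of the job. Several things have the shape of the red_block; the one meant has the colours described above. Several things look just like the blue_block: the one meant starts farthest to the robot's left.

How it is judged (in metres and radians):
At the end, for the whole second after the job is handed in: All released, flat, at rest. Blocks on the mat within 13 mm each way of their place's centre and 0.2 rad of its length: red beside the dark stack, blue beside the pale one, yellow in the middle. Each board on the stack of its colour, within 12 mm of its centre and 0.2 rad of its length (x of red_block in the frame of mat between -0.013 and 0.013 m and z of red_block in the frame of mat between -0.003 and 0.009 m and angle between the x axis of each of red_block, yellow_block, blue_block and the x axis of mat, either way round below 0.2 rad and (y of red_block in the frame of mat between 0.077 and 0.103 m or y of red_block in the frame of mat between -0.103 and -0.077 m) and horizontal distance between red_block and raw_stack below 0.16 m and linear speed of each of red_block, yellow_block, blue_block, raw_board, finished_board below 0.02 m/s and angular speed of each of red_block, yellow_block, blue_block, raw_board, finished_board below 0.2 rad/s and angle between each of red_block, yellow_block, blue_block, raw_board, finished_board's own z axis and vertical below 0.1 rad and x of yellow_block in the frame of mat between -0.013 and 0.013 m and z of yellow_block in the frame of mat between -0.003 and 0.009 m and y of yellow_block in the frame of mat between -0.013 and 0.013 m and x of blue_block in the frame of mat between -0.013 and 0.013 m and z of blue_block in the frame of mat between -0.003 and 0.009 m and (y of blue_block in the frame of mat between 0.077 and 0.103 m or y of blue_block in the frame of mat between -0.103 and -0.077 m) and horizontal distance between blue_block and finished_stack below 0.16 m and horizontal distance between raw_board and raw_stack below 0.012 m and z of raw_board in the frame of raw_stack between 0.02 and 0.029 m and angle between the x axis of raw_board and the x axis of raw_stack, either way round below 0.2 rad and horizontal distance between finished_board and finished_stack below 0.012 m and z of finished_board in the frame of finished_stack between 0.032 and 0.041 m and angle between the x axis of finished_board and the x axis of finished_stack, either way round below 0.2 rad); the robot touches nothing.
It fails at once if the sander or the bench brush was shifted by more than 20 mm (distance of any of sander, brush from where it was at the start of the episode above 0.02 m).
It fails at once if a block or board was dropped: let go with its underside more than 80 mm above the bench ((height (world z) of red_block above 0.08 m and contact force between red_block and anything else below 0.001 N) or (height (world z) of yellow_block above 0.08 m and contact force between yellow_block and anything else below 0.001 N) or (height (world z) of blue_block above 0.08 m and contact force between blue_block and anything else below 0.001 N) or (height (world z) of raw_board above 0.08 m and contact force between raw_board and anything else below 0.001 N) or (height (world z) of finished_board above 0.08 m and contact force between finished_board and anything else below 0.001 N)).
It also fails if it takes over 128 s, if anything falls off the work surface, if the arm or the gripper's body presses on something with over 40 N, if the wrist force passes 120 N, or if a joint passes its speed limit or range.

## Working session

There is one attempt and no reset: what is moved stays moved. The work goes in short steps, Python scripts to look and compute and a tool call to move; the robot and the scene stay as the last step left them, time stands still between calls to the robot, and variables do not carry over. Pictures are saved under pics/ and viewed, and the job is handed in when it is done.

Besides the shell and the picture viewer there is one more tool, called after "Call:" in YAML: its name, and indented under it one key for each argument. jog_arm: Moves the arm, as the interface text tells. Its arguments: {"type":"object","properties":{"motion":{"type":"array","items":{"type":"number"}},"gripper":{"type":"number"}},"required":["motion"]}

```bash
ls; mkdir -p pics; python3 - <<'E'
from rig import bot
import cv2,numpy as np
s=bot.read_state(); print(s['time_s'],s['position'],s['tcp_rot'],s['opening'])
for n in ['scene','top']:
    p,d=bot.capture(n); np.savez(f'{n}0.npz',p=p,d=d)
    cv2.imwrite(f'pics/{n}0.png',p[:,:,::-1]); c=bot.get_calibration(n); print(n,c)
print(bot.get_calibration('wrist'))
E
```

```text
pics
0.0 [ 0.27213038 -0.5618325   0.22016034] [[-9.00116469e-01 -5.73304618e-04  4.35648957e-01]
 [-4.35649153e-01  2.09614133e-03 -9.00114116e-01]
 [-3.97142203e-04 -9.99997639e-01 -2.13653100e-03]] 1.0007387268007342
scene {'mtx': array([[360.96925277,   0.        , 319.59527365],
       [  0.        , 360.96925277, 196.03895879],
       [  0.        ,   0.        ,   1.        ]]), 'pose': array([[ 0.04678101, -0.63763622,  0.76891585,  1.31438856],
       [ 0.99888963,  0.03415493, -0.03244913, -0.13342408],
       [-0.00557153,  0.76958008,  0.63852601,  0.69744356],
       [ 0.        ,  0.        ,  0.        ,  1.        ]])}
top {'mtx': array([[464.5854403 ,   0.        , 318.8583588 ],
       [  0.        , 464.5854403 , 198.99758922],
       [  0.        ,   0.        ,   1.        ]]), 'pose': array([[-8.70327524e-03,  9.97425358e-01, -7.11822115e-02,
         4.00997830e-01],
       [-9.99959469e-01, -8.84526496e-03, -1.67976087e-03,
        -9.09387668e-02],
       [-2.30506161e-03,  7.11647070e-02,  9.97461915e-01,
         1.70273897e+00],
       [ 0.00000000e+00,  0.00000000e+00,  0.00000000e+00,
         1.00000000e+00]])}
{'mtx': array([[309.70691629,   0.        , 322.79080108],
       [  0.        , 309.70691629, 204.55752007],
       [  0.        ,   0.        ,   1.        ]]), 'hand_eye': array([[-1.00097859e-03, -9.59289989e-01, -2.82421166e-01,
        -7.80249686e-02],
       [ 5.24588034e-04,  2.82420764e-01, -9.59290486e-01,
        -1.63707051e-01],
       [ 9.99999361e-01, -1.10838400e-03,  2.20534911e-04,
        -2.63131327e-04],
       [ 0.00000000e+00,  0.00000000e+00,  0.00000000e+00,
         1.00000000e+00]])}
```

View pics/top0.png

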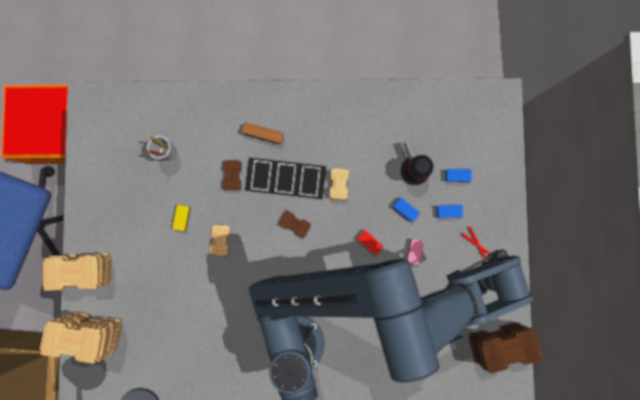

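View pics/scene0.png

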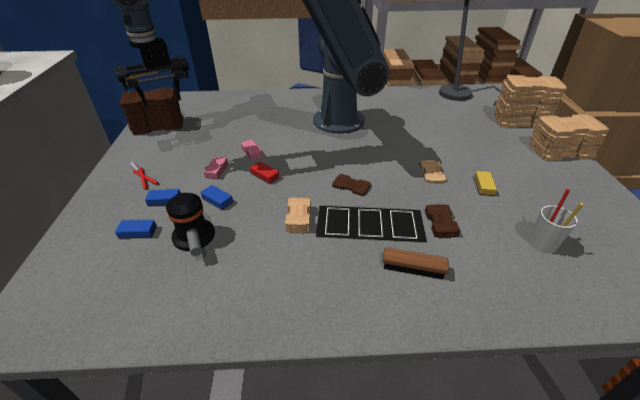

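Candidates at top-view pixels:
- Red: red at (370,242); pinks at (415,252) and one hidden under the arm. I want (370,242).
- Blue: (406,209), (450,211) and (458,176). The farthest left is (406,209).
- Yellow: (181,218).
- Dark board: loose at (294,223), stack at (232,175).
- Pale board: loose at (220,240), stack at (340,184).

I'll check these with crops and measure them.

```bash
cat > h.py <<'E'
import numpy as np,cv2
from rig import bot
def world(p,d,cal):
    K=cal['mtx'];P=cal['pose']
    v,u=np.mgrid[0:d.shape[0],0:d.shape[1]]
    X=np.stack([(u-K[0,2])/K[0,0]*d,-(v-K[1,2])/K[1,1]*d,-d],-1)
    return X@P[:3,:3].T+P[:3,3]
def ontoplane(u,v,z,cal):
    K=cal['mtx'];P=cal['pose']
    r=P[:3,:3]@np.array([(u-K[0,2])/K[0,0],-(v-K[1,2])/K[1,1],-1])
    return P[:3,3]+r*(z-P[2,3])/r[2]
E
python3 - <<'E'
from h import *
c=bot.get_calibration('top');z=np.load('top0.npz');p,d=z['p'],z['d'];W=world(p,d,c)
cv2.imwrite('pics/crop0.png',cv2.resize(p[120:280,160:480,::-1],None,fx=2.5,fy=2.5,interpolation=cv2.INTER_CUBIC))
for n,(u,v),h in [('red',(370,242),.028),('blue',(406,209),.028),('yel',(181,218),.028),('rawb',(294,223),.012),('finb',(220,240),.012),('raws',(232,175),.024),('fins',(340,184),.036),('mat',(286,190),.003),('bench',(300,260),0),('sander',(418,170),.13),('brush',(262,133),.04)]:
    y0,x0=max(v-24,0),u-24
    w=W[v-24:v+24,u-24:u+24].reshape(-1,3)
    zc=np.median(W[v-2:v+3,u-2:u+3,2])
    col=p[v-2:v+3,u-2:u+3].reshape(-1,3).mean(0)
    cd=np.linalg.norm(p[v-24:v+24,u-24:u+24].reshape(-1,3)-col,axis=1)
    m=(np.abs(w[:,2]-zc)<.006)&(cd<60)
    q=w[m,:2]; r=cv2.minAreaRect((q*1000).astype(np.float32))
    C=q.mean(0);e,V=np.linalg.eigh(np.cov(q.T));a=np.degrees(np.arctan2(V[1,1],V[0,1]))
    print(n,'z',zc.round(4),'col',col.round(),'N',m.sum(),'cen',(C*1000).round(1),'pca',a.round(1),'rect',np.round(r[0],1),np.round(r[1],1),round(r[2],1))
E
```

```text
red z 0.0299 col [154.  26.  20.] N 172 cen [ 357.7 -268.7] pca 49.7 rect [ 362.9 -266.7] [89.  37.1] 47.6
blue z 0.0276 col [ 36. 111. 219.] N 234 cen [ 481.8 -402.9] pca 49.9 rect [ 482.1 -402.8] [86.1 43.2] 50.7
yel z 0.0298 col [221. 202.  10.] N 231 cen [458.5 412.1] pca 169.4 rect [458.4 412.1] [42.6 84.8] 81.5
rawb z 0.0143 col [93. 57. 36.] N 396 cen [432.3   4.5] pca 60.8 rect [432.4   4.1] [108.6  60.2] 60.4
finb z 0.013 col [155. 117.  78.] N 288 cen [359.5 275.5] pca 171.9 rect [374.9 253.5] [115.1 112.4] 84.8
raws z 0.0245 col [92. 57. 35.] N 392 cen [611.7 230.6] pca 177.6 rect [613.1 230.9] [ 63.9 107.6] 87.4
fins z 0.0371 col [221. 194. 127.] N 401 cen [ 577.4 -161.5] pca 178.3 rect [ 577.5 -161. ] [ 61.5 108.4] 86.6
mat z 0.0051 col [72. 71. 72.] N 1059 cen [591.8  31.8] pca 81.8 rect [558.7  34.3] [173.7 174.2] 89.8
bench z 0.0008 col [89. 89. 88.] N 812 cen [292.8 -19.5] pca 102.1 rect [320.9 -14.4] [134.8 177.1] 3.9
sander z 0.1305 col [44. 43. 46.] N 271 cen [ 625.9 -439.2] pca 80.8 rect [ 628.2 -438.2] [71.5 66.5] 62.9
brush z 0.0417 col [167. 106.  57.] N 374 cen [765.2 116.6] pca 73.0 rect [765.3 116.5] [149.6  39.7] 73.5
```

View pics/crop0.png

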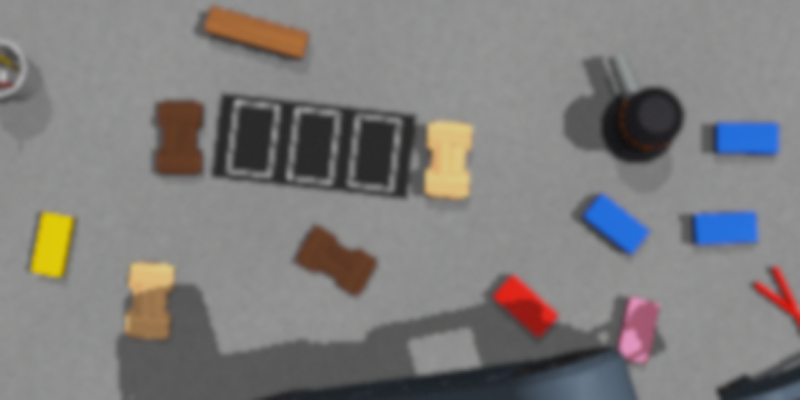

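```bash
cat >> h.py <<'E'
from scipy.spatial.transform import Rotation as R
def go(x,y,z,zang,R0=None,p0=None):
    """target TCP (m), zang = world angle of tool z (deg): prints row"""
    s=bot.read_state()
    R0=np.array(s['tcp_rot']) if R0 is None else R0; p0=np.array(s['position']) if p0 is None else p0
    a=np.radians(zang); Z=np.array([np.cos(a),np.sin(a),0]);Y=np.array([0,0,-1.]);X=np.cross(Y,Z)
    Rt=np.stack([X,Y,Z],1)
    t=R0.T@(np.array([x,y,z])-p0)*1000
    rv=R.from_matrix(R0.T@Rt).as_rotvec(degrees=True)
    j1=np.degrees(np.arctan2(y,x)); 
    j6=(j1-zang+180)%360-180
    print('t',s['time_s'],'row',t.round(1),rv.round(2),'j6~',round(j6,1)); return t,rv
E
python3 - <<'E'
from h import *
c=bot.get_calibration('top');z=np.load('top0.npz');p,d=z['p'],z['d'];W=world(p,d,c)
sub=p[140:215,225:340].astype(int); w=W[140:215,225:340]
m=(sub.max(-1)<62)&(np.abs(w[...,2]-.004)<.006)
m=cv2.morphologyEx(m.astype(np.uint8),cv2.MORPH_CLOSE,np.ones((5,5)))
n,l,st,ce=cv2.connectedComponentsWithStats(m);i=1+np.argmax(st[1:,4]);
q=w[l==i][:,:2]*1000
r=cv2.minAreaRect(q.astype(np.float32));print(r,q.mean(0),st[i])
wh=(sub.min(-1)>110)&(l>=0)
vis=cv2.resize(np.where((l==i)[...,None],sub,255).astype(np.uint8)[:,:,::-1],None,fx=6,fy=6,interpolation=cv2.INTER_NEAREST);cv2.imwrite('pics/mat0.png',vis)
go(.432,.005,.22,-29)
go(.432,.005,.22,151)
E
```

```text
((539.0296020507812, 38.24781799316406), (293.0062255859375, 238.98777770996094), 82.30622863769531) [600.62500068  34.66541335] [  21   19   80   39 1914]
t 0.1 row [-390.9    1.3 -440.6] [  0.1  -35.17  -0.05] j6~ 29.7
t 0.1 row [-390.9    1.3 -440.6] [7.0000e-02 1.4483e+02 1.3000e-01] j6~ -150.3
```

View pics/mat0.png

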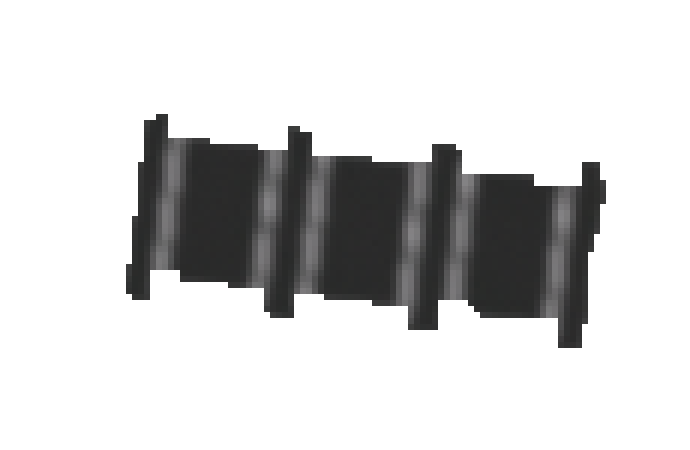

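The segmented picture shows the three mat cells at about x 205, 350 and 500 (enlarged), but the mask clips the short edges. I'll remeasure once the arm is clear, and go to hover over the dark board first.

Call:
jog_arm:
  motion: [-98, 0, -110, 0, -9, 0, -196, 1, -220, 0, -18, 0, -293, 1, -330, 0, -27, 0, -391, 1, -440, 0, -35, 0, -391, 1, -440, 0, -35, 0, -391, 1, -440, 0, -35, 0, -391, 1, -440, 0, -35, 0, -391, 1, -440, 0, -35, 0, -391, 1, -440, 0, -35, 0, -391, 1, -440, 0, -35, 0, -391, 1, -440, 0, -35, 0, -391, 1, -440, 0, -35, 0]

```text
time_s: 1.6
position: [0.4323, 0.0033, 0.22]
tcp_rot: [[-0.487, -0.001, 0.873], [-0.873, -0.0, -0.487], [0.001, -1.0, -0.0]]
force: [0.8, -0.3, -0.8]
opening: 0.998
```

```bash
cat > meas.py <<'E'
from h import *
import sys
tag=sys.argv[1]
s=bot.read_state(); print(s['time_s'],s['position'].round(4) if hasattr(s['position'],'round') else s['position'])
p,d=bot.capture('top'); np.savez(f'top{tag}.npz',p=p,d=d)
cv2.imwrite(f'pics/top{tag}.png',cv2.resize(p[120:280,160:480,::-1],None,fx=2.5,fy=2.5,interpolation=cv2.INTER_CUBIC))
p,d=bot.capture('wrist'); np.savez(f'wrist{tag}.npz',p=p,d=d,R=s['tcp_rot'],t=s['position'])
cv2.imwrite(f'pics/wrist{tag}.png',p[:,:,::-1])
E
python3 meas.py 1
```

```text
1.6 [0.4323 0.0033 0.22  ]
```

View pics/top1.png

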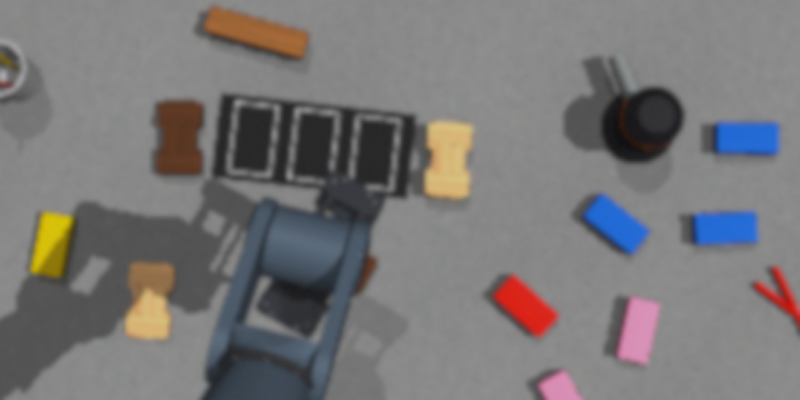

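View pics/wrist1.png

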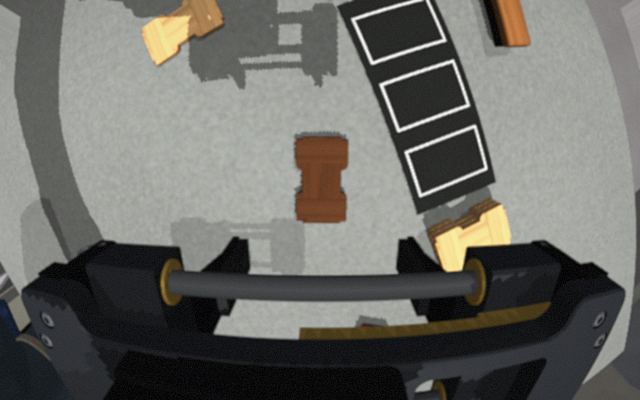

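The top view now shows red fully visible at (525,305) in the crop, with pinks clearly distinct at (638,330) and (560,385). The wrist view has the dark board at (321,178), centred between the jaws. I'll fit the mat outlines and objects from both cameras.

```bash
cat >> h.py <<'E'
from scipy.optimize import least_squares
def wworld(f):
    z=np.load(f);d=z['d'];c=bot.get_calibration('wrist');K=c['mtx'];H=c['hand_eye']
    v,u=np.mgrid[0:d.shape[0],0:d.shape[1]]
    a=(u-K[0,2])/K[0,0];b=(v-K[1,2])/K[1,1];th=np.hypot(a,b)+1e-9
    k=np.tan(th)/th*d
    X=np.stack([a*k,-b*k,-d],-1)
    X=X@H[:3,:3].T+H[:3,3]
    X=X@z['R'].T+z['t']; X[(d==0)|(th>1.2)]=np.nan
    return z['p'],X
def fitmat(q,x0):
    lines=[]
    for cy in (-.09,0,.09):
        hx,hy=.0515,.0305
        P=[(-hx,cy-hy),(hx,cy-hy),(hx,cy+hy),(-hx,cy+hy)]
        lines+=[(np.array(P[i]),np.array(P[(i+1)%4])) for i in range(4)]
    def res(t):
        c,s=np.cos(t[2]),np.sin(t[2]);l=(q-t[:2])@np.array([[c,-s],[s,c]])
        D=[]
        for A,B in lines:
            e=B-A;k=np.clip(((l-A)@e)/(e@e),0,1);D.append(np.linalg.norm(l-A-k[:,None]*e,axis=1))
        return np.min(D,0)*1000
    r=least_squares(res,x0,loss='soft_l1',f_scale=2,x_scale=[.01,.01,.1]);return r.x,np.median(res(r.x)),len(q)
def blob(p,W,xy,mask,zr,rad=.075):
    m=mask&(W[...,2]>zr[0])&(W[...,2]<zr[1])&(np.hypot(W[...,0]-xy[0],W[...,1]-xy[1])<rad)
    n,l,st,ce=cv2.connectedComponentsWithStats(m.astype(np.uint8));i=1+np.argmax(st[1:,4])
    q=W[l==i][:,:2]*1000;r=cv2.minAreaRect(q.astype(np.float32))
    C=q.mean(0);e,V=np.linalg.eigh(np.cov(q.T));a=np.degrees(np.arctan2(V[1,1],V[0,1]))%180
    return 'N',len(q),'mean',C.round(1),'pca',a.round(1),'rect',np.round(r[0],1),np.round(r[1],1),round(r[2],1)
def hsv(p): return [x.astype(int) for x in cv2.split(cv2.cvtColor(p,cv2.COLOR_RGB2HSV))]
def masks(p):
    h,s,v=hsv(p)
    return dict(red=((h<7)|(h>174))&(s>170)&(v>70),blue=(h>100)&(h<120)&(s>130),yel=(h>24)&(h<34)&(s>170),
      dark=(h<17)&(s>90)&(s<200)&(v<170),pale=(h>8)&(h<28)&(s>60)&(v>90),white=(s<40)&(v>130))
E
python3 - <<'E'
from h import *
c=bot.get_calibration('top')
z=np.load('top0.npz');p0=z['p'];W0=world(p0,z['d'],c)
z=np.load('top1.npz');p1=z['p'];W1=world(p1,z['d'],c)
pw,Ww=wworld('wrist1.npz')
for n,p,W,v0 in (('top0',p0,W0,115),('wrist',pw,Ww,150)):
    h,s,v=hsv(p)
    c5,s5=np.cos(np.radians(-5.5)),np.sin(np.radians(-5.5))
    dx=W[...,0]-.595;dy=W[...,1]-.033
    lx=c5*dx+s5*dy;ly=-s5*dx+c5*dy
    dark=(v<70)
    m=(v>v0)&(s<50)&(abs(lx)<.057)&(abs(ly)<.13)&(abs(W[...,2])<.02)
    print(n,fitmat(W[m][:,:2],[.595,.033,-.1]),'z',np.median(W[m][:,2]))
M0,M1,Mw=masks(p0),masks(p1),masks(pw)
print('red',blob(p1,W1,(.36,-.268),M1['red'],(.02,.04)))
print('blue',blob(p1,W1,(.482,-.403),M1['blue'],(.02,.04)))
print('yel',blob(p0,W0,(.458,.412),M0['yel'],(.02,.04)))
print('rawb',blob(p0,W0,(.432,.005),M0['dark'],(.007,.025)))
print('rawb w',blob(pw,Ww,(.432,.005),Mw['dark'],(.007,.025)))
print('finb',blob(p0,W0,(.365,.276),M0['pale'],(.007,.025)))
print('finb1',blob(p1,W1,(.365,.276),M1['pale'],(.007,.025)))
print('raws',blob(p1,W1,(.612,.231),M1['dark'],(.018,.035)))
print('fins',blob(p1,W1,(.577,-.161),M1['pale'],(.030,.045)))
print('fins w',blob(pw,Ww,(.577,-.161),Mw['pale'],(.030,.045)))
E
```

```text
top0 (array([ 0.60058905,  0.03614285, -0.1204375 ]), np.float64(1.2043493982566502), 193) z 0.004806326524600335
wrist (array([ 0.59869717,  0.03635036, -0.11688953]), np.float64(1.1006960671402153), 2322) z 0.0034439925811207833
red ('N', 273, 'mean', array([ 364.1, -268.2]), 'pca', np.float64(48.3), 'rect', array([ 363.9, -268.4]), array([84.6, 41.1]), 47.4)
blue ('N', 292, 'mean', array([ 482.4, -400.7]), 'pca', np.float64(51.7), 'rect', array([ 482.4, -401.4]), array([88.2, 44.1]), 49.7)
yel ('N', 291, 'mean', array([458.9, 411.7]), 'pca', np.float64(168.8), 'rect', array([458.4, 412.9]), array([45.3, 85.8]), 79.0)
rawb ('N', 386, 'mean', array([432.5,   3.3]), 'pca', np.float64(61.1), 'rect', array([431.8,   2.8]), array([103.1,  57.1]), 60.2)
rawb w ('N', 3915, 'mean', array([430.9,   5.4]), 'pca', np.float64(60.2), 'rect', array([429.8,   3.7]), array([107.6,  62.3]), 60.3)
finb ('N', 456, 'mean', array([377.1, 274.7]), 'pca', np.float64(175.5), 'rect', array([377.1, 273.6]), array([ 66.4, 112.3]), 87.2)
finb1 ('N', 460, 'mean', array([377.4, 274.6]), 'pca', np.float64(175.0), 'rect', array([378.3, 275.2]), array([ 66.1, 109.3]), 85.1)
raws ('N', 405, 'mean', array([611.5, 229.2]), 'pca', np.float64(179.0), 'rect', array([613. , 229.2]), array([ 60.1, 100.2]), 88.6)
fins ('N', 445, 'mean', array([ 576.4, -160. ]), 'pca', np.float64(177.1), 'rect', array([ 577.1, -160.6]), array([ 61.9, 109.2]), 86.5)
fins w ('N', 2486, 'mean', array([ 571.8, -153.1]), 'pca', np.float64(176.5), 'rect', array([ 573.6, -159.1]), array([ 64.8, 110.1]), 86.8)
```

```bash
python3 - <<'E'
from h import *
go(.431,.0045,.080,-29.7); go(.431,.0045,.025,-29.7)
E
```

```text
t 1.7 row [ -0.9 140.   -2. ] [0.01 0.43 0.02] j6~ 30.3
t 1.7 row [ -0.9 195.   -2. ] [0.01 0.43 0.02] j6~ 30.3
```

Call:
jog_arm:
  motion: [-1, 60, -2, 0, 0, 0, -1, 120, -2, 0, 0, 0, -1, 160, -2, 0, 0, 0, -1, 185, -2, 0, 0, 0, -1, 195, -2, 0, 0, 0, -1, 195, -2, 0, 0, 0]

```text
time_s: 2.45
position: [0.4313, 0.005, 0.025]
tcp_rot: [[-0.489, -0.001, 0.873], [-0.873, 0.0, -0.489], [0.0, -1.0, -0.001]]
force: [-0.9, -0.1, 0.2]
opening: 1.0
```

Call:
jog_arm:
  motion: [0, 0, 0, 0, 0, 0, 0, 0, 0, 0, 0, 0, 0, 0, 0, 0, 0, 0, 0, 0, 0, 0, 0, 0, 0, 0, 0, 0, 0, 0, 0, 0, 0, 0, 0, 0]
  gripper: 0.3

```text
time_s: 3.2
position: [0.4313, 0.0058, 0.0251]
tcp_rot: [[-0.487, -0.0, 0.873], [-0.873, 0.0, -0.487], [0.0, -1.0, -0.0]]
force: [-0.5, 0.8, 0.2]
opening: 0.402
```

```bash
python3 - <<'E'
from h import *
s=bot.read_state();print(s['position'],s['tcp_rot'],s['force'])
go(.431,.0045,.09,-29.7)
go(.612,.2298,.09,-91.6)
go(.612,.2298,.05,-91.6)
E
```

```text
[0.43128555 0.00576467 0.02514002] [[-4.87335638e-01 -4.55831326e-05  8.73214735e-01]
 [-8.73214736e-01  1.97617474e-05 -4.87335638e-01]
 [ 4.95803594e-06 -9.99999999e-01 -4.94344669e-05]] [-0.51529638  0.81796446  0.20703708]
t 3.2 row [  1.2 -64.9   0.4] [0.   0.53 0.  ] j6~ 30.3
t 3.2 row [-283.7  -64.9   48.6] [ 0.   62.43  0.  ] j6~ 112.2
t 3.2 row [-283.7  -24.9   48.6] [ 0.   62.43  0.  ] j6~ 112.2
```

```bash
python3 meas.py 2; python3 - <<'E'
from h import *
print(bot.read_state()['opening'])
E
```

```text
3.2 [0.4313 0.0058 0.0251]
0.33794752455536203
```

View pics/wrist2.png

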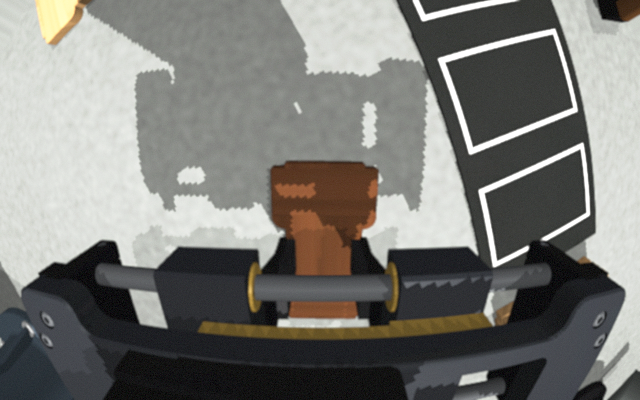

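The wrist view shows the pads at (290,270) and (370,270) on either side of the waist, but the opening reading is still falling. I'll command it fully shut and let it settle.

Call:
jog_arm:
  motion: [0, 0, 0, 0, 0, 0, 0, 0, 0, 0, 0, 0, 0, 0, 0, 0, 0, 0]
  gripper: 0

```text
time_s: 3.68
position: [0.4313, 0.0057, 0.0251]
tcp_rot: [[-0.487, -0.0, 0.873], [-0.873, 0.0, -0.487], [-0.0, -1.0, -0.0]]
force: [-0.6, -0.4, 0.2]
opening: 0.054
```

Call:
jog_arm:
  motion: [0, 0, 0, 0, 0, 0, 0, 0, 0, 0, 0, 0]

```text
time_s: 3.92
position: [0.4313, 0.0057, 0.0251]
tcp_rot: [[-0.487, -0.0, 0.873], [-0.873, 0.0, -0.487], [0.0, -1.0, -0.0]]
force: [-0.6, 0.4, 0.7]
opening: 0.003
```

```bash
python3 meas.py 3
```

```text
3.925 [0.4313 0.0057 0.0251]
```

View pics/wrist3.png

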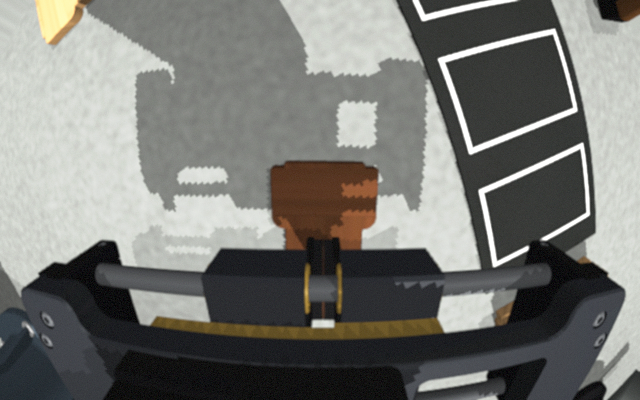

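View pics/top3.png

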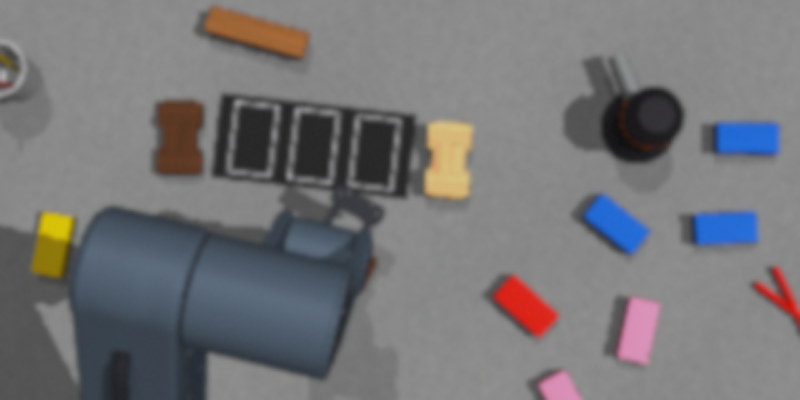

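The fingers have shut fully over the board without holding it: the tips appear to be above it. I'll find the true tip height.

```bash
python3 - <<'E'
from h import *
pw,W=wworld('wrist3.npz')
for u,v in [(60,200),(400,215),(325,180),(325,200),(325,215),(300,235),(350,235),(312,245),(323,245),(333,245),(323,255),(316,265),(323,320)]:
    print((u,v),pw[v,u],(W[v,u]*1000).round(1))
p,d=bot.capture('scene');Ws=world(p,d,bot.get_calibration('scene'))
cv2.imwrite('pics/scene3.png',cv2.resize(p[100:240,270:450,::-1],None,fx=4,fy=4,interpolation=cv2.INTER_CUBIC))
for v in range(150,200,3): print(v,[tuple((Ws[v,u]*1000).round(0).astype(int)) for u in range(340,372,6)])
E
```

```text
(60, 200) [217 220 215] [2.504e+02 1.370e+02 2.000e-01]
(400, 215) [213 216 211] [483.   -5.4  -0. ]
(325, 180) [89 55 36] [452.3  40.9  11.6]
(325, 200) [83 54 33] [446.6  30.6  13. ]
(325, 215) [85 55 35] [442.   22.3  12.4]
(300, 235) [65 41 24] [422.2  18.3  12. ]
(350, 235) [141  85  51] [449.1   3.1  11.7]
(312, 245) [19 20 20] [432.   18.7  38.8]
(323, 245) [32 27 22] [436.4  14.8  35.8]
(333, 245) [16 18 16] [441.8  13.6  39.4]
(323, 255) [40 34 26] [436.3  14.6  47.8]
(316, 265) [24 21 22] [433.4  16.2  58.7]
(323, 320) [186 191 184] [398.4 -53.6   0.4]
150 [(np.int64(223), np.int64(-13), np.int64(1)), (np.int64(438), np.int64(-20), np.int64(138)), (np.int64(442), np.int64(-3), np.int64(140)), (np.int64(452), np.int64(13), np.int64(146)), (np.int64(436), np.int64(33), np.int64(135)), (np.int64(405), np.int64(57), np.int64(114))]
153 [(np.int64(241), np.int64(-15), np.int64(0)), (np.int64(447), np.int64(-20), np.int64(134)), (np.int64(457), np.int64(-5), np.int64(140)), (np.int64(459), np.int64(12), np.int64(140)), (np.int64(432), np.int64(34), np.int64(122)), (np.int64(424),
[... 3489 characters left out ...]
4(1), np.int64(4)), (np.int64(475), np.int64(18), np.int64(11)), (np.int64(474), np.int64(36), np.int64(10)), (np.int64(463), np.int64(57), np.int64(0))]
195 [(np.int64(472), np.int64(-36), np.int64(0)), (np.int64(474), np.int64(-18), np.int64(0)), (np.int64(475), np.int64(0), np.int64(0)), (np.int64(477), np.int64(18), np.int64(1)), (np.int64(1314), np.int64(-133), np.int64(697)), (np.int64(480), np.int64(54), np.int64(2))]
198 [(np.int64(488), np.int64(-37), np.int64(1)), (np.int64(486), np.int64(-19), np.int64(-2)), (np.int64(491), np.int64(-2), np.int64(2)), (np.int64(491), np.int64(17), np.int64(1)), (np.int64(491), np.int64(35), np.int64(0)), (np.int64(492), np.int64(53), np.int64(1))]
```

View pics/scene3.png

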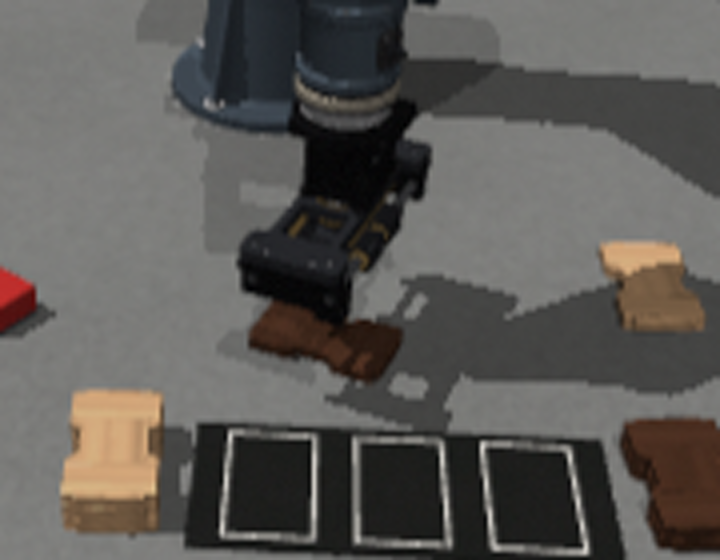

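```bash
python3 - <<'E'
from h import *
z=np.load('wrist3.npz')
pw,W=wworld('wrist3.npz')
for u in (312,323,335):
  for v in range(232,262,2): print(u,v,pw[v,u],(W[v,u]*1000).round(1))
# tool frame coords
T=(W-z['t'])@z['R']
print((T[245,312]*1000).round(1))
pw,W=wworld('wrist1.npz');z=np.load('wrist1.npz');T=(W-z['t'])@z['R']*1000
m=(T[...,1]>-60)&(T[...,1]<60)&(abs(T[...,2])<70)&(abs(T[...,0])<40)
print(np.nanmax(T[m],0),np.nanpercentile(T[m],99,axis=0),m.sum())
pw,W=wworld('wrist3.npz');z=np.load('wrist3.npz');T=(W-z['t'])@z['R']*1000
E
```

```text
312 232 [66 39 22] [429.6  16.4  11.8]
312 234 [71 49 33] [429.1  15.4  12.4]
312 236 [61 38 26] [428.3  14.1  11.9]
312 238 [17 11 15] [431.6  18.7  28.7]
312 240 [21 21 26] [431.9  19.   32.4]
312 242 [16 19 19] [431.7  18.6  34.2]
312 244 [16 14 18] [431.7  18.5  36.7]
312 246 [19 21 21] [431.7  18.2  38.8]
312 248 [15  8 13] [432.1  18.7  42.7]
312 250 [19 20 21] [432.5  19.2  46.5]
312 252 [27 20 24] [431.9  18.1  46.3]
312 254 [16 17 17] [431.9  18.   48.6]
312 256 [11 13 11] [431.6  17.5  49.6]
312 258 [12 11 15] [431.3  16.8  50.4]
312 260 [ 2 13 14] [431.2  16.6  52.1]
323 232 [88 55 36] [435.5  13.1  11.9]
323 234 [75 45 26] [434.7  11.7  11.3]
323 236 [63 42 29] [434.3  11.   12.5]
323 238 [58 36 24] [433.3   9.1  10.5]
323 240 [36 30 19] [435.9  13.8  26.4]
323 242 [32 25 25] [436.3  14.6  31.3]
323 244 [31 28 24] [436.3  14.5  33.8]
323 246 [42 36 32] [436.   14.1  35.5]
323 248 [40 28 24] [436.2  14.3  38.6]
323 250 [48 39 35] [436.5  14.9  42.7]
323 252 [42 36 30] [436.3  14.6  44.2]
323 254 [44 33 31] [436.1  14.2  45.8]
323 256 [41 30 29] [436.4  14.8  49.5]
323 258 [38 29 26] [436.1  14.3  50.7]
323 260 [43 32 24] [435.5  13.1  50.1]
335 232 [134  85  51] [441.8   9.3  11.2]
335 234 [133  82  49] [441.5   8.8  13. ]
335 236 [113  72  42] [440.7   7.3  12.2]
335 238 [24 17 12] [442.8  12.5  28.9]
335 240 [18 22 17] [442.9  12.8  32.4]
335 242 [12 16 11] [442.6  12.5  34.2]
335 244 [20 15 18] [442.6  12.7  37.3]
335 246 [23 20 17] [442.3  12.4  38.9]
335 248 [19 19 14] [442.5  13.1  43. ]
335 250 [13  9 14] [442.3  12.7  44.7]
335 252 [16 13 11] [442.2  12.8  47.1]
335 254 [16 15 13] [442.   12.5  48.8]
335 256 [ 6 11 10] [442.1  13.   52.1]
335 258 [19 19 24] [441.8  12.4  52.8]
335 260 [23 20 19] [441.9  12.9  56.1]
[-11.7 -13.6  -5.7]
[11.00661246 -0.37483692 56.82670456] [ 9.52553085 -2.0758831  54.27501927] 3198
```

The wrist depth shows the fingertips at about the TCP height (27 mm at a TCP of 25 mm). That contradicts the stated 22 mm ahead, and closing clear above a 12 mm board confirms it. I'll open, go lower in steps, and watch the force.

Call:
jog_arm:
  motion: [0, 0, 0, 0, 0, 0, 0, 0, 0, 0, 0, 0, 0, 0, 0, 0, 0, 0, 0, 0, 0, 0, 0, 0, 0, 0, 0, 0, 0, 0, 0, 0, 0, 0, 0, 0, 0, 0, 0, 0, 0, 0]
  gripper: 1

```text
time_s: 4.95
position: [0.4313, 0.0057, 0.0251]
tcp_rot: [[-0.487, -0.0, 0.873], [-0.873, 0.0, -0.487], [-0.0, -1.0, -0.0]]
force: [-0.7, -0.9, -0.0]
opening: 0.718
```

Call:
jog_arm:
  motion: [1, 8, 0, 0, 0, 0, 1, 14, 0, 0, 0, 0, 1, 14, 0, 0, 0, 0]

```text
time_s: 5.32
position: [0.4303, 0.0049, 0.0105]
tcp_rot: [[-0.488, -0.002, 0.873], [-0.873, 0.0, -0.488], [0.0, -1.0, -0.002]]
force: [0.5, 0.6, -0.2]
opening: 0.982
```

```bash
python3 meas.py 4; python3 - <<'E'
from h import *
for f in ('wrist4.npz','wrist3.npz'):
    pw,W=wworld(f);z=np.load(f);T=(W-z['t'])@z['R']*1000
    m=(abs(T[...,2])<75)&(abs(T[...,0])<40)&(T[...,1]>-40)&(pw.max(-1)<45)&(W[...,2]>.004)
    m[300:]=False
    print(f,z['t'],'min world z of fingers', (np.nanpercentile(W[m][:,2],[0,1,5])*1000).round(1), 'x range',np.nanpercentile(T[m][:,0],[1,50,99]))
E
```

```text
5.325 [0.4303 0.0049 0.0105]
wrist4.npz [0.43031772 0.00492525 0.01046394] min world z of fingers [ 4.4 14.2 16.3] x range [-12.11195019  -9.92038684   6.03816933]
wrist3.npz [0.43126564 0.00572165 0.02514727] min world z of fingers [25.4 26.9 29.4] x range [-12.13511781 -10.24964763  -6.12162173]
```

View pics/wrist4.png

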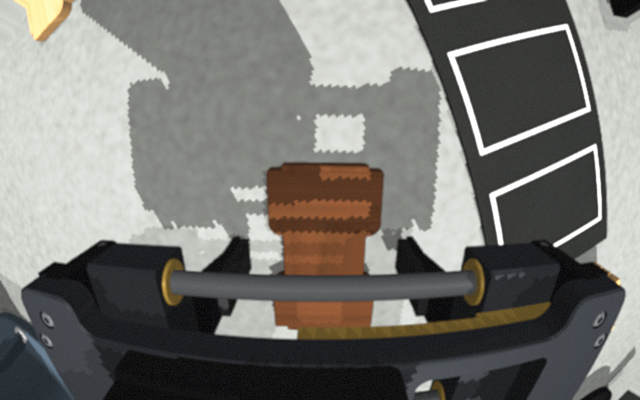

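Call:
jog_arm:
  motion: [0, 4, 0, 0, 0, 0, 0, 7, 0, 0, 0, 0, 0, 7, 0, 0, 0, 0]

```text
time_s: 5.8
position: [0.4307, 0.0049, 0.0039]
tcp_rot: [[-0.487, -0.0, 0.873], [-0.873, 0.0, -0.487], [0.0, -1.0, -0.0]]
force: [-0.4, 0.6, -0.2]
opening: 0.999
```

Call:
jog_arm:
  motion: [0, 0, 0, 0, 0, 0, 0, 0, 0, 0, 0, 0, 0, 0, 0, 0, 0, 0, 0, 0, 0, 0, 0, 0, 0, 0, 0, 0, 0, 0, 0, 0, 0, 0, 0, 0, 0, 0, 0, 0, 0, 0]
  gripper: 0.2

```text
time_s: 6.68
position: [0.4308, 0.0048, 0.0042]
tcp_rot: [[-0.487, 0.0, 0.873], [-0.873, -0.0, -0.487], [-0.0, -1.0, 0.0]]
force: [-0.0, -0.1, 1.5]
opening: 0.548
```

```bash
python3 - <<'E'
from h import *
go(.612,.2298,.065,-91.6)
go(.612,.2298,.029,-91.6)
E
```

```text
t 6.675 row [-284.7  -60.8   48.6] [-0.   62.43 -0.  ] j6~ 112.2
t 6.675 row [-284.7  -24.8   48.6] [-0.   62.43 -0.  ] j6~ 112.2
```

Call:
jog_arm:
  motion: [0, -30, 0, 0, 0, 0, -20, -61, 4, 0, 6, 0, -70, -61, 12, 0, 16, 0, -120, -61, 21, 0, 26, 0, -170, -61, 30, 0, 36, 0, -220, -61, 38, 0, 46, 0, -260, -61, 44, 0, 56, 0, -284, -61, 48, 0, 62.4, 0, -285, -61, 49, 0, 62.4, 0, -285, -61, 49, 0, 62.4, 0]

```text
time_s: 7.92
position: [0.6111, 0.2291, 0.0645]
tcp_rot: [[-1.0, -0.002, -0.026], [0.026, -0.001, -1.0], [0.002, -1.0, 0.001]]
force: [-0.7, -0.0, -0.7]
opening: 0.549
```

```bash
python3 meas.py 5;python3 - <<'E'
from h import *
pw,Ww=wworld('wrist5.npz');Mw=masks(pw)
print('stack w',blob(pw,Ww,(.612,.2298),Mw['dark'],(.018,.035)))
go(.612,.2298,.029,-91.6)
E
```

```text
7.925 [0.6111 0.2291 0.0645]
stack w ('N', 1185, 'mean', array([660.9, 229.3]), 'pca', np.float64(89.6), 'rect', array([660.8, 229.9]), array([10.9, 62.5]), 1.8)
t 8.025 row [-0.8 35.8 -1.1] [-0.04  0.03  0.12] j6~ 112.2
```

View pics/wrist5.png

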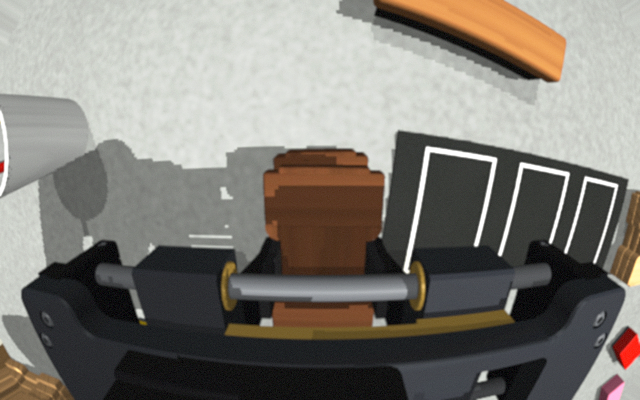

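The held board sits over the stack with the stack's far end peeking out at (320,155) as expected. Lowering it.

Call:
jog_arm:
  motion: [-1, 20, -1, 0, 0, 0, -1, 30, -1, 0, 0, 0, -1, 35, -1, 0, 0, 0, -1, 36, -1, 0, 0, 0, -1, 36, -1, 0, 0, 0]

```text
time_s: 8.65
position: [0.6137, 0.2308, 0.0292]
tcp_rot: [[-1.0, 0.0, -0.027], [0.027, 0.0, -1.0], [-0.0, -1.0, -0.0]]
force: [-0.0, -0.9, -0.5]
opening: 0.544
```

Call:
jog_arm:
  motion: [0, 0, 0, 0, 0, 0, 0, 0, 0, 0, 0, 0, 0, 0, 0, 0, 0, 0, 0, 0, 0, 0, 0, 0]
  gripper: 0.75

```text
time_s: 9.15
position: [0.6136, 0.2308, 0.0293]
tcp_rot: [[-1.0, 0.0, -0.027], [0.027, 0.0, -1.0], [-0.0, -1.0, -0.0]]
force: [-0.3, -0.4, 0.4]
opening: 0.746
```

Call:
jog_arm:
  motion: [0, -20, 0, 0, 0, 0, 0, -70, 0, 0, 0, 0, 0, -130, 0, 0, 0, 0, 0, -170, 0, 0, 0, 0]
  gripper: 1

```text
time_s: 9.65
position: [0.6148, 0.2311, 0.204]
tcp_rot: [[-1.0, 0.006, -0.027], [0.027, 0.001, -1.0], [-0.006, -1.0, -0.001]]
force: [1.1, 0.7, -0.2]
opening: 0.988
```

```bash
python3 meas.py 6;python3 - <<'E'
from h import *
pw,Ww=wworld('wrist6.npz');Mw=masks(pw)
print('stack w',blob(pw,Ww,(.612,.2298),Mw['dark'],(.03,.05)))
c=bot.get_calibration('top');z=np.load('top6.npz');p=z['p'];W=world(p,z['d'],c);M=masks(p)
print('yel',blob(p,W,(.458,.412),M['yel'],(.02,.04)))
print('yel w',blob(pw,Ww,(.458,.412),Mw['yel'],(.02,.04)))
print('finb w',blob(pw,Ww,(.377,.275),Mw['pale'],(.007,.025)))
for a in (79,-101): go(.458,.412,.12,a); go(.377,.275,.12,a+6)
E
```

```text
9.65 [0.6148 0.2311 0.204 ]
stack w ('N', 3180, 'mean', array([603.3, 230.3]), 'pca', np.float64(177.7), 'rect', array([607. , 230.5]), array([ 62.3, 107.7]), 88.0)
yel ('N', 17, 'mean', array([466.1, 430.5]), 'pca', np.float64(167.5), 'rect', array([463.5, 430.7]), array([ 8. , 36.6]), 77.5)Traceback (most recent call last):
  File "<stdin>", line 6, in <module>
  File "h.py", line 49, in blob
    n,l,st,ce=cv2.connectedComponentsWithStats(m.astype(np.uint8));i=1+np.argmax(st[1:,4])
                                                                       ~~~~~~~~~^^^^^^^^^^
    return _wrapfunc(a, 'argmax', axis=axis, out=out, **kwds)
    return bound(*args, **kwds)
ValueError: attempt to get argmax of an empty sequence
```

View pics/wrist6.png

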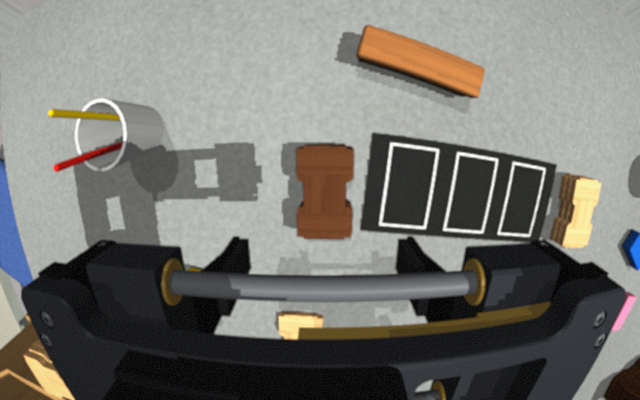

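The dark board lies squarely on its stack at (325,190), level with the boards below. The pale board is next.

```bash
python3 - <<'E'
from h import *
go(.3775,.275,.15,-94.7)
E
```

```text
t 9.75 row [241.8  53.9 -36.6] [ 0.2   3.14 -0.79] j6~ 130.8
```

Call:
jog_arm:
  motion: [60, 0, -9, 0, 3, 0, 120, 20, -18, 0, 3, 0, 180, 40, -27, 0, 3, 0, 230, 54, -36, 0, 3, 0, 242, 54, -37, 0, 3, 0, 242, 54, -37, 0, 3, 0, 242, 54, -37, 0, 3, 0]

```text
time_s: 10.62
position: [0.3754, 0.2749, 0.1459]
tcp_rot: [[-0.997, 0.004, -0.08], [0.08, 0.001, -0.997], [-0.004, -1.0, -0.002]]
force: [0.6, 0.4, 0.2]
opening: 0.998
```

```bash
python3 meas.py 7;python3 - <<'E'
from h import *
pw,Ww=wworld('wrist7.npz');Mw=masks(pw)
print('finb w',blob(pw,Ww,(.377,.275),Mw['pale'],(.007,.025)))
c=bot.get_calibration('top');z=np.load('top7.npz');p=z['p'];W=world(p,z['d'],c);M=masks(p)
print('rawb on stack',blob(p,W,(.612,.2298),M['dark'],(.03,.05)))
go(.3775,.275,.004,-94.7)
E
```

```text
10.625 [0.3754 0.2749 0.1459]
finb w ('N', 6123, 'mean', array([377.4, 274.5]), 'pca', np.float64(175.5), 'rect', array([374.7, 274.7]), array([ 63.5, 109. ]), 85.8)
rawb on stack ('N', 426, 'mean', array([611.1, 230.3]), 'pca', np.float64(178.0), 'rect', array([613. , 230.3]), array([ 62. , 102.3]), 88.7)
t 10.725 row [ -2.1 141.6  -0.5] [ 0.07  0.06 -0.14] j6~ 130.8
```

View pics/wrist7.png

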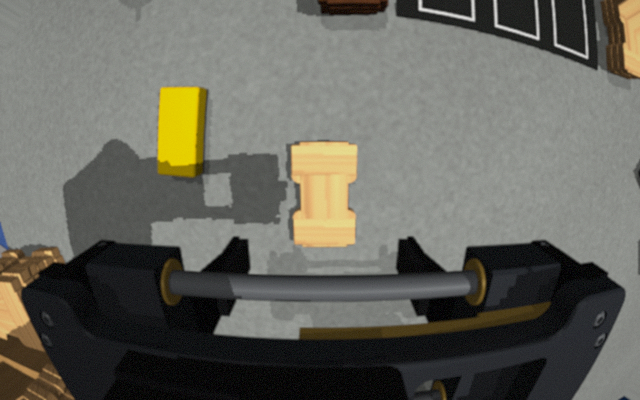

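The pale board is at (325,195), square between the jaws, with yellow at (183,130). Descending and gripping.

Call:
jog_arm:
  motion: [-1, 60, 0, 0, 0, 0, -1, 105, 0, 0, 0, 0, -1, 130, 0, 0, 0, 0, -1, 140, 0, 0, 0, 0, -1, 142, 0, 0, 0, 0, -1, 142, 0, 0, 0, 0]

```text
time_s: 11.48
position: [0.3745, 0.2746, 0.0039]
tcp_rot: [[-0.997, 0.002, -0.08], [0.08, 0.001, -0.997], [-0.002, -1.0, -0.001]]
force: [-0.3, -0.3, -0.3]
opening: 0.997
```

Call:
jog_arm:
  motion: [0, 0, 0, 0, 0, 0, 0, 0, 0, 0, 0, 0, 0, 0, 0, 0, 0, 0, 0, 0, 0, 0, 0, 0, 0, 0, 0, 0, 0, 0, 0, 0, 0, 0, 0, 0]
  gripper: 0.2

```text
time_s: 12.22
position: [0.3737, 0.2743, 0.0032]
tcp_rot: [[-0.997, 0.0, -0.08], [0.08, 0.0, -0.997], [-0.0, -1.0, -0.0]]
force: [-0.5, 0.9, 1.6]
opening: 0.55
```

```bash
python3 - <<'E'
from h import *
go(.577,-.1603,.075,-93.2)
go(.577,-.1603,.041,-93.2)
E
```

```text
t 12.225 row [-237.3  -71.8  417. ] [ 0.   -1.37 -0.  ] j6~ 77.7
t 12.225 row [-237.3  -37.8  417. ] [ 0.   -1.37 -0.  ] j6~ 77.7
```

Call:
jog_arm:
  motion: [0, -30, 0, 0, 0, 0, -15, -60, 25, 0, 0, 0, -40, -72, 70, 0, 0, 0, -68, -72, 120, 0, 0, 0, -95, -72, 170, 0, -1, 0, -123, -72, 220, 0, -1, 0, -151, -72, 270, 0, -1, 0, -179, -72, 320, 0, -1, 0, -205, -72, 365, 0, -1, 0, -222, -72, 397, 0, -1.4, 0, -234, -72, 415, 0, -1.4, 0, -234, -72, 417, 0, -1.4, 0, -234, -72, 417, 0, -1.4, 0, -234, -72, 417, 0, -1.4, 0]

```text
time_s: 13.98
position: [0.5727, -0.1585, 0.0749]
tcp_rot: [[-0.999, -0.002, -0.054], [0.054, 0.001, -0.999], [0.002, -1.0, -0.001]]
force: [-0.8, 0.8, -0.5]
opening: 0.542
```

```bash
python3 meas.py 8;python3 - <<'E'
from h import *
pw,Ww=wworld('wrist8.npz');Mw=masks(pw)
c=bot.get_calibration('top');z=np.load('top8.npz');p=z['p'];W=world(p,z['d'],c);M=masks(p)
print('yel',blob(p,W,(.458,.412),M['yel'],(.02,.04)))
print('board w',blob(pw,Ww,(.577,-.16),Mw['pale'],(.06,.09)))
print('stack end w',blob(pw,Ww,(.577,-.16),Mw['pale'],(.028,.045)))
go(.574,-.1603,.041,-93.2)
E
```

```text
13.975 [ 0.5727 -0.1585  0.0749]
yel ('N', 260, 'mean', array([458. , 410.5]), 'pca', np.float64(170.6), 'rect', array([458.1, 412.3]), array([43.6, 82.2]), 79.7)
board w ('N', 11399, 'mean', array([ 598.3, -158.4]), 'pca', np.float64(19.8), 'rect', array([ 595.6, -159.2]), array([63.9, 65.5]), 86.6)
stack end w ('N', 832, 'mean', array([ 625.1, -163.7]), 'pca', np.float64(86.4), 'rect', array([ 624.9, -164.1]), array([63.5,  8.4]), 83.8)
t 14.075 row [-0.9 34.1  1.4] [0.02 0.1  0.05] j6~ 77.6
```

View pics/wrist8.png

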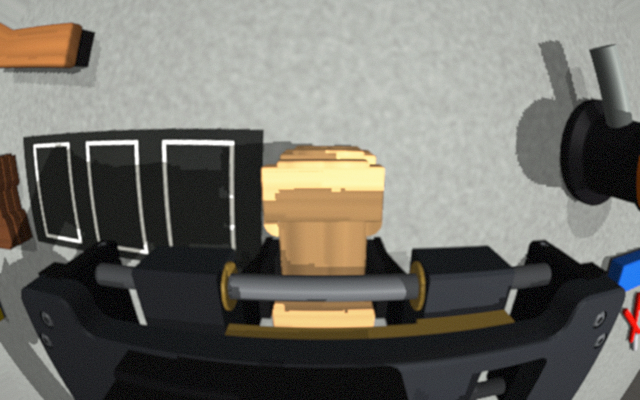

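Call:
jog_arm:
  motion: [-1, 18, 1, 0, 0, 0, -1, 28, 1, 0, 0, 0, -1, 33, 1, 0, 0, 0, -1, 35, 1, 0, 0, 0, -1, 35, 1, 0, 0, 0, -1, 35, 1, 0, 0, 0]

```text
time_s: 14.82
position: [0.5749, -0.1612, 0.0405]
tcp_rot: [[-0.998, 0.001, -0.055], [0.055, -0.0, -0.998], [-0.001, -1.0, 0.0]]
force: [1.4, -0.5, 0.5]
opening: 0.547
```

Call:
jog_arm:
  motion: [0, 0, 0, 0, 0, 0, 0, 0, 0, 0, 0, 0, 0, 0, 0, 0, 0, 0, 0, 0, 0, 0, 0, 0]
  gripper: 0.75

```text
time_s: 15.32
position: [0.5746, -0.1611, 0.0402]
tcp_rot: [[-0.998, 0.0, -0.055], [0.055, -0.0, -0.998], [-0.0, -1.0, 0.0]]
force: [0.1, 0.5, -0.1]
opening: 0.746
```

Call:
jog_arm:
  motion: [0, -20, 0, 0, 0, 0, 0, -70, 0, 0, 0, 0, 0, -120, 0, 0, 0, 0, 0, -130, 0, 0, 0, 0, 0, -130, 0, 0, 0, 0, 0, -130, 0, 0, 0, 0]
  gripper: 1

```text
time_s: 16.08
position: [0.5733, -0.1605, 0.1684]
tcp_rot: [[-0.998, -0.003, -0.055], [0.055, 0.002, -0.998], [0.003, -1.0, -0.001]]
force: [0.5, 0.4, -0.1]
opening: 0.999
```

```bash
python3 meas.py 9;python3 - <<'E'
from h import *
pw,Ww=wworld('wrist9.npz');Mw=masks(pw)
print('board w',blob(pw,Ww,(.577,-.16),Mw['pale'],(.043,.056)))
M=Mw
try: print('blue w',blob(pw,Ww,(.482,-.402),Mw['blue'],(.02,.04)))
except Exception as e: print(e)
for zz in (.15,.012): go(.4745,-.411,zz,-40)
E
```

```text
16.075 [ 0.5733 -0.1605  0.1684]
board w ('N', 6700, 'mean', array([ 578.3, -160.7]), 'pca', np.float64(177.4), 'rect', array([ 575.1, -160.8]), array([ 64.6, 109.1]), 87.1)
blue w ('N', 412, 'mean', array([ 508.8, -382.3]), 'pca', np.float64(84.7), 'rect', array([ 510.8, -386.8]), array([53.7, 26.2]), 89.8)
t 16.175 row [ 84.9  18.2 255.6] [  0.17 -53.17   0.15] j6~ -0.9
t 16.175 row [ 84.4 156.2 255.8] [  0.17 -53.17   0.15] j6~ -0.9
```

View pics/wrist9.png

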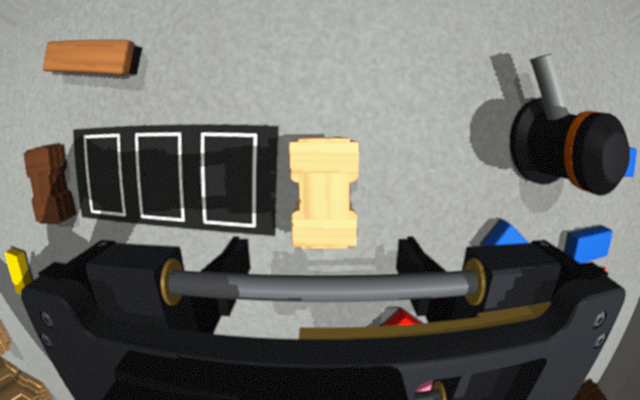

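The pale board sits square on its stack at (325,190). The blue target shows at (507,235), partly behind the jaw. Moving to hover over the leftmost blue block.

Call:
jog_arm:
  motion: [17, 4, 50, 0, -10, 0, 34, 8, 100, 0, -20, 0, 51, 12, 150, 0, -30, 0, 68, 16, 200, 0, -40, 0, 80, 18, 240, 0, -50, 0, 85, 18, 255, 0, -53, 0, 85, 18, 255, 0, -53, 0, 85, 18, 255, 0, -53, 0, 85, 18, 255, 0, -53, 0]

```text
time_s: 17.3
position: [0.476, -0.4096, 0.1519]
tcp_rot: [[-0.644, -0.0, 0.765], [-0.765, 0.001, -0.644], [-0.0, -1.0, -0.001]]
force: [-0.7, 0.1, 0.6]
opening: 0.997
```

```bash
python3 meas.py 10;python3 - <<'E'
from h import *
pw,Ww=wworld('wrist10.npz');Mw=masks(pw)
print('blue w',blob(pw,Ww,(.482,-.402),Mw['blue'],(.02,.04)))
try: print('red w',blob(pw,Ww,(.364,-.268),Mw['red'],(.02,.04)))
except Exception as e: print(e)
go(.4745,-.411,.010,-40)
E
```

```text
17.3 [ 0.476  -0.4096  0.1519]
blue w ('N', 4108, 'mean', array([ 481. , -400.6]), 'pca', np.float64(50.7), 'rect', array([ 479.5, -402.5]), array([90.2, 44.5]), 50.8)
red w ('N', 3000, 'mean', array([ 365.8, -271.6]), 'pca', np.float64(47.4), 'rect', array([ 363. , -270.9]), array([88.5, 44.2]), 46.9)
t 17.4 row [  1.9 142.2  -0.5] [ 0.01 -0.1  -0.01] j6~ -0.9
```

View pics/wrist10.png

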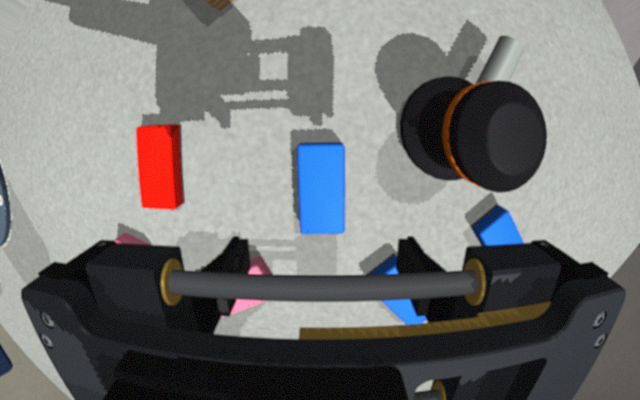

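View pics/top10.png

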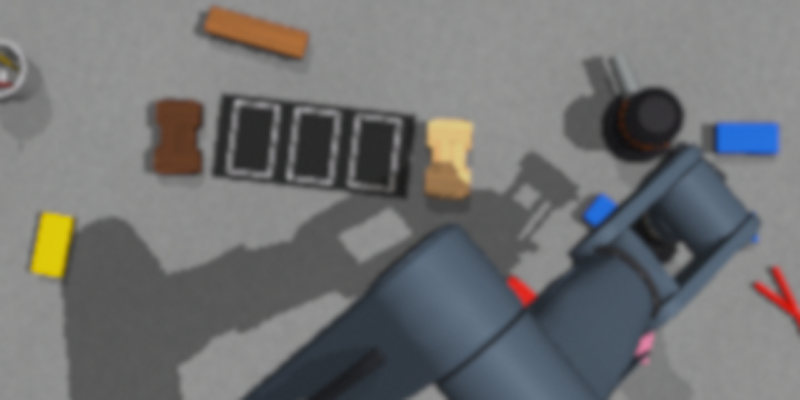

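Blue is at (321,188), aligned between the jaws. The second blue, at (400,290), is outside the finger path, and the sander, at (445,128) to (500,135), is to the right. Descending.

Call:
jog_arm:
  motion: [1, 40, 0, 0, 0, 0, 2, 80, 0, 0, 0, 0, 2, 115, 0, 0, 0, 0, 2, 135, 0, 0, 0, 0, 2, 141, 0, 0, 0, 0, 2, 141, 0, 0, 0, 0]

```text
time_s: 18.15
position: [0.4748, -0.4128, 0.0117]
tcp_rot: [[-0.645, 0.001, 0.764], [-0.764, -0.001, -0.645], [0.0, -1.0, 0.001]]
force: [-0.5, -0.2, 0.5]
opening: 1.002
```

Call:
jog_arm:
  motion: [0, 0, 0, 0, 0, 0, 0, 0, 0, 0, 0, 0, 0, 0, 0, 0, 0, 0, 0, 0, 0, 0, 0, 0, 0, 0, 0, 0, 0, 0, 0, 0, 0, 0, 0, 0]
  gripper: 0.2

```text
time_s: 18.9
position: [0.4741, -0.4122, 0.0112]
tcp_rot: [[-0.645, -0.001, 0.764], [-0.764, 0.001, -0.645], [-0.0, -1.0, -0.001]]
force: [-0.8, -0.1, 1.4]
opening: 0.515
```

```bash
python3 - <<'E'
from h import *
s=bot.read_state();z=s['tcp_rot'];x=z[:,0];p=s['position'];print(p,s['opening'])
off=(np.array([.481,-.402])-p[:2])@x[:2]; print('block centre along tool x',off)
a=np.radians(-96.8);X=np.cross([0,0,-1],[np.cos(a),np.sin(a),0]);t=np.array([.5887,-.0531])-off*X[:2];print(t)
go(t[0],t[1],.07,-96.8); go(t[0],t[1],.0135,-96.8)
E
```

```text
[ 0.47409779 -0.41224627  0.01120649] 0.5147950730655056
block centre along tool x -0.012281962793805095
[ 0.57650443 -0.05164577]
t 18.9 row [-341.6  -58.7 -154.4] [4.000e-02 5.663e+01 2.000e-02] j6~ 91.7
t 18.9 row [-341.6   -2.2 -154.3] [4.000e-02 5.663e+01 2.000e-02] j6~ 91.7
```

Call:
jog_arm:
  motion: [0, -40, 0, 0, 0, 0, 0, -76, 0, 0, 0, 0, -40, -76, -18, 0, 3, 0, -85, -76, -38, 0, 12, 0, -130, -76, -59, 0, 22, 0, -175, -76, -79, 0, 32, 0, -220, -76, -99, 0, 42, 0, -265, -76, -120, 0, 51, 0, -305, -76, -138, 0, 56.6, 0, -332, -76, -150, 0, 56.6, 0, -342, -76, -154, 0, 56.6, 0, -342, -76, -154, 0, 56.6, 0, -342, -70, -154, 0, 56.6, 0, -342, -58, -154, 0, 56.6, 0, -342, -58, -154, 0, 56.6, 0, -342, -58, -154, 0, 56.6, 0]

```text
time_s: 20.9
position: [0.5771, -0.0523, 0.0688]
tcp_rot: [[-0.993, -0.001, -0.119], [0.119, 0.0, -0.993], [0.001, -1.0, -0.0]]
force: [0.3, 0.2, -0.8]
opening: 0.514
```

```bash
python3 meas.py 11;python3 - <<'E'
from h import *
s=bot.read_state();print(s['opening'],s['force'])
pw,Ww=wworld('wrist11.npz');Mw=masks(pw)
print('blue w',blob(pw,Ww,(.5887,-.053),Mw['blue'],(.075,.1)))
go(.5765,-.0516,.0143,-96.8)
E
```

```text
20.9 [ 0.5771 -0.0523  0.0688]
0.5124917045250871 [ 0.5693953  -0.67439436 -1.13476488]
blue w ('N', 9921, 'mean', array([604.4, -54.7]), 'pca', np.float64(175.2), 'rect', array([601.7, -54.5]), array([47.9, 61.6]), 83.4)
t 21.0 row [ 1.  54.9 -0.4] [-0.    0.01 -0.02] j6~ 91.7
```

View pics/wrist11.png

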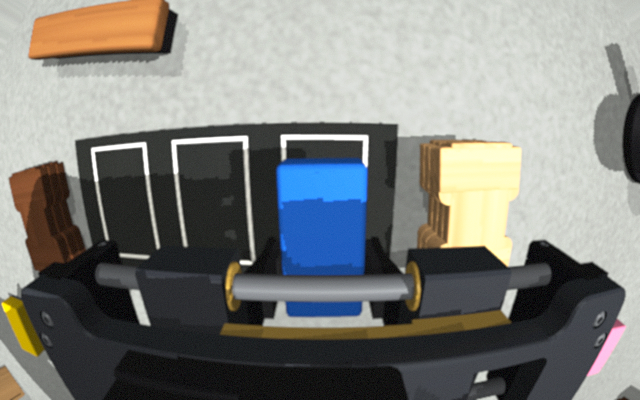

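Blue is held over the right-hand outline, its far end at (322,165) just inside the white line at (322,140). Lowering.

Call:
jog_arm:
  motion: [0, 25, 0, 0, 0, 0, 0, 45, 0, 0, 0, 0, 0, 52, 0, 0, 0, 0, 0, 54.5, 0, 0, 0, 0, 0, 54.5, 0, 0, 0, 0, 0, 54.5, 0, 0, 0, 0]

```text
time_s: 21.75
position: [0.5778, -0.0519, 0.0154]
tcp_rot: [[-0.993, 0.001, -0.118], [0.118, -0.0, -0.993], [-0.001, -1.0, 0.0]]
force: [0.5, 0.1, -1.1]
opening: 0.512
```

Call:
jog_arm:
  motion: [0, 0, 0, 0, 0, 0, 0, 0, 0, 0, 0, 0, 0, 0, 0, 0, 0, 0, 0, 0, 0, 0, 0, 0]
  gripper: 0.75

```text
time_s: 22.25
position: [0.5773, -0.0518, 0.0147]
tcp_rot: [[-0.993, 0.0, -0.118], [0.118, -0.0, -0.993], [-0.0, -1.0, 0.0]]
force: [-0.2, 0.7, -1.2]
opening: 0.74
```

Call:
jog_arm:
  motion: [0, -20, 0, 0, 0, 0, 0, -70, 0, 0, 0, 0, 0, -120, 0, 0, 0, 0, 0, -135, 0, 0, 0, 0, 0, -135, 0, 0, 0, 0, 0, -135, 0, 0, 0, 0]
  gripper: 1

```text
time_s: 23.0
position: [0.5759, -0.0515, 0.148]
tcp_rot: [[-0.993, -0.003, -0.118], [0.118, 0.001, -0.993], [0.004, -1.0, -0.001]]
force: [0.3, -0.4, -0.7]
opening: 0.999
```

```bash
python3 meas.py 12;python3 - <<'E'
from h import *
pw,Ww=wworld('wrist12.npz');Mw=masks(pw)
print('blue w',blob(pw,Ww,(.5887,-.053),Mw['blue'],(.022,.045)))
h,s,v=hsv(pw);W=Ww;c5,s5=np.cos(-.118),np.sin(-.118)
dx=W[...,0]-.5993;dy=W[...,1]-.0363
lx=c5*dx+s5*dy;ly=-s5*dx+c5*dy
m=(v>150)&(s<50)&(abs(lx)<.057)&(abs(ly)<.13)&(abs(W[...,2])<.02)
print(fitmat(W[m][:,:2],[.5993,.0363,-.118]))
go(.3635,-.269,.14,-42.8)
E
```

```text
23.0 [ 0.5759 -0.0515  0.148 ]
blue w ('N', 4451, 'mean', array([590. , -52.9]), 'pca', np.float64(174.0), 'rect', array([588. , -52.5]), array([45.4, 90.5]), 84.4)
(array([ 0.59883959,  0.03553184, -0.11959913]), np.float64(0.9677013268995573), 2852)
t 23.1 row [185.3   8.3 241.1] [  0.14 -53.98   0.19] j6~ 6.3
```

View pics/wrist12.png

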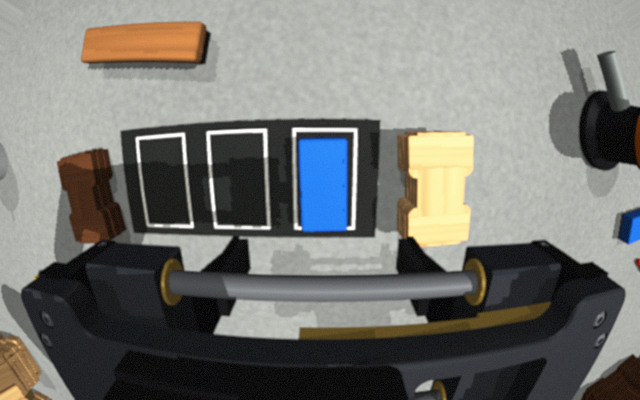

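Blue lies inside its outline at (325,185), measured within about 2 mm of centre. Red is next.

Call:
jog_arm:
  motion: [36, 2, 48, 0, -10, 0, 72, 4, 96, 0, -20, 0, 108, 6, 144, 0, -30, 0, 144, 8, 192, 0, -40, 0, 175, 8, 230, 0, -50, 0, 185, 8, 241, 0, -54, 0, 185, 8, 241, 0, -54, 0, 185, 8, 241, 0, -54, 0, 185, 8, 241, 0, -54, 0]

```text
time_s: 24.22
position: [0.3657, -0.2685, 0.1414]
tcp_rot: [[-0.678, -0.0, 0.735], [-0.735, 0.001, -0.678], [-0.0, -1.0, -0.001]]
force: [-0.6, 0.0, 0.2]
opening: 1.002
```

```bash
python3 meas.py 13;python3 - <<'E'
from h import *
pw,Ww=wworld('wrist13.npz');Mw=masks(pw)
print('red w',blob(pw,Ww,(.3635,-.269),Mw['red'],(.02,.04)))
go(.3635,-.2695,.0105,-42.8)
E
```

```text
24.225 [ 0.3657 -0.2685  0.1414]
red w ('N', 4223, 'mean', array([ 364.1, -267.8]), 'pca', np.float64(47.5), 'rect', array([ 362.5, -269.4]), array([88.9, 44.1]), 47.4)
t 24.325 row [  2.2 131.   -1. ] [ 0.01  0.1  -0.01] j6~ 6.2
```

View pics/wrist13.png

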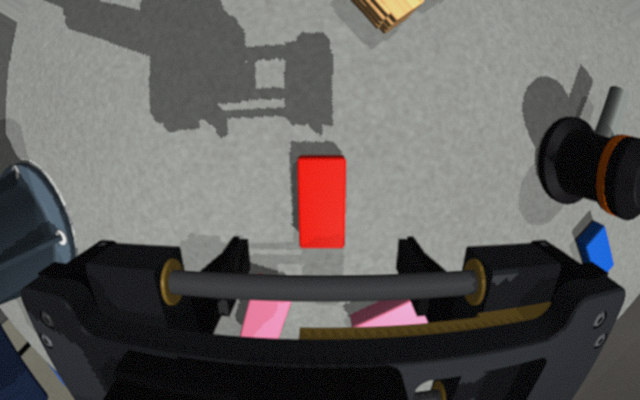

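Red is at (321,201), centred; the pinks at (262,318) and (390,312) are clear of the fingers. Gripping.

Call:
jog_arm:
  motion: [1, 40, 0, 0, 0, 0, 1, 80, 0, 0, 0, 0, 1, 110, 0, 0, 0, 0, 1, 126, 0, 0, 0, 0, 1, 130, 0, 0, 0, 0, 1, 130, 0, 0, 0, 0]

```text
time_s: 25.08
position: [0.3648, -0.2699, 0.0118]
tcp_rot: [[-0.679, 0.0, 0.735], [-0.735, -0.0, -0.679], [0.0, -1.0, 0.0]]
force: [0.6, 0.2, -0.0]
opening: 0.998
```

Call:
jog_arm:
  motion: [0, 0, 0, 0, 0, 0, 0, 0, 0, 0, 0, 0, 0, 0, 0, 0, 0, 0, 0, 0, 0, 0, 0, 0, 0, 0, 0, 0, 0, 0, 0, 0, 0, 0, 0, 0]
  gripper: 0.2

```text
time_s: 25.82
position: [0.3643, -0.2699, 0.0117]
tcp_rot: [[-0.679, -0.0, 0.734], [-0.734, 0.0, -0.679], [-0.0, -1.0, -0.0]]
force: [-0.0, -0.1, 1.9]
opening: 0.513
```

```bash
cat > plan.py <<'E'
from h import *
import sys
cx,cy,tx,ty,za,zz=map(float,sys.argv[1:])
s=bot.read_state();z=s['tcp_rot'];x=z[:,0];p=s['position'];print(p,s['opening'])
off=(np.array([cx,cy])-p[:2])@x[:2]; print('block centre along tool x',off)
a=np.radians(za);X=np.cross([0,0,-1],[np.cos(a),np.sin(a),0]);t=np.array([tx,ty])-off*X[:2];print(t)
go(t[0],t[1],zz,za)
E
python3 plan.py .3635 -.269 .6095 .1255 -96.8 .07
```

```text
[ 0.36434031 -0.26990565  0.01170973] 0.5130845164081803
block centre along tool x -9.42323047083347e-05
[0.60940643 0.12551116]
t 25.825 row [-456.7  -58.2  -88.6] [2.000e-02 5.403e+01 1.000e-02] j6~ 108.4
```

Call:
jog_arm:
  motion: [0, -40, 0, 0, 0, 0, 0, -63, 0, 0, 0, 0, -45, -63, -9, 0, 3, 0, -95, -63, -18, 0, 10, 0, -145, -63, -28, 0, 18, 0, -195, -63, -38, 0, 26, 0, -245, -63, -48, 0, 34, 0, -295, -63, -57, 0, 42, 0, -345, -63, -67, 0, 50, 0, -395, -63, -77, 0, 54, 0, -430, -63, -84, 0, 54, 0, -450, -60, -87, 0, 54, 0, -457, -58, -89, 0, 54, 0, -457, -58, -89, 0, 54, 0, -457, -58, -89, 0, 54, 0, -457, -58, -89, 0, 54, 0]

```text
time_s: 27.82
position: [0.6091, 0.1248, 0.0698]
tcp_rot: [[-0.993, -0.001, -0.119], [0.119, -0.0, -0.993], [0.0, -1.0, 0.0]]
force: [-0.5, -1.1, -0.4]
opening: 0.513
```

```bash
python3 meas.py 14;python3 - <<'E'
from h import *
s=bot.read_state();print(s['opening'],s['force'])
go(.6094,.1255,.0147,-96.8)
E
```

```text
27.825 [0.6091 0.1248 0.0698]
0.513354787960662 [ 0.79489319 -0.27595553 -1.27509099]
t 27.925 row [-0.  55.1 -0.4] [-0.   -0.03  0.01] j6~ 108.4
```

View pics/wrist14.png

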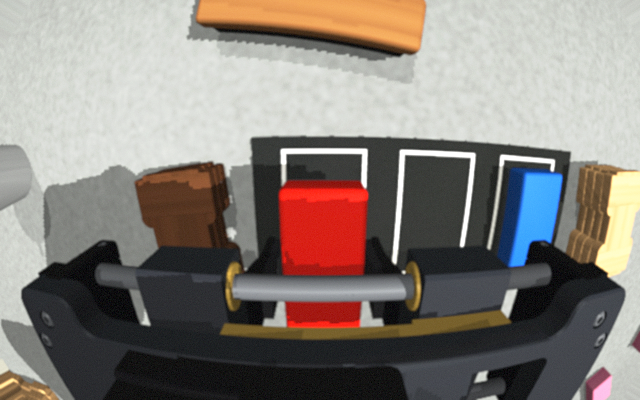

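Red is held over the left outline, next to the dark stack, with its far end at (322,188). Lowering.

Call:
jog_arm:
  motion: [0, 25, 0, 0, 0, 0, 0, 45, 0, 0, 0, 0, 0, 52, 0, 0, 0, 0, 0, 55, 0, 0, 0, 0, 0, 55, 0, 0, 0, 0, 0, 55, 0, 0, 0, 0]

```text
time_s: 28.68
position: [0.6101, 0.1259, 0.0151]
tcp_rot: [[-0.993, 0.001, -0.118], [0.118, 0.0, -0.993], [-0.001, -1.0, -0.0]]
force: [-0.1, -0.5, -0.8]
opening: 0.515
```

Call:
jog_arm:
  motion: [0, 0, 0, 0, 0, 0, 0, 0, 0, 0, 0, 0, 0, 0, 0, 0, 0, 0, 0, 0, 0, 0, 0, 0]
  gripper: 0.75

```text
time_s: 29.18
position: [0.6096, 0.1259, 0.0147]
tcp_rot: [[-0.993, 0.0, -0.118], [0.118, 0.0, -0.993], [-0.0, -1.0, -0.0]]
force: [-0.0, 0.1, -0.7]
opening: 0.744
```

Call:
jog_arm:
  motion: [0, -20, 0, 0, 0, 0, 0, -70, 0, 0, 0, 0, 0, -120, 0, 0, 0, 0, 0, -135, 0, 0, 0, 0, 0, -135, 0, 0, 0, 0, 0, -135, 0, 0, 0, 0]
  gripper: 1

```text
time_s: 29.92
position: [0.6081, 0.1258, 0.1483]
tcp_rot: [[-0.993, -0.003, -0.118], [0.118, -0.0, -0.993], [0.003, -1.0, 0.0]]
force: [-0.5, -0.4, -0.4]
opening: 1.0
```

```bash
python3 meas.py 15;python3 - <<'E'
from h import *
pw,Ww=wworld('wrist15.npz');Mw=masks(pw)
print('red w',blob(pw,Ww,(.6095,.1255),Mw['red'],(.022,.045)))
go(.4585,.412,.14,-100.5)
go(.4585,.412,.14,79.5)
E
```

```text
29.925 [0.6081 0.1258 0.1483]
red w ('N', 4274, 'mean', array([610.5, 126.2]), 'pca', np.float64(172.9), 'rect', array([608.3, 126.4]), array([45.4, 88.9]), 83.3)
t 30.025 row [ 182.3    8.3 -266.6] [-0.04  3.73  0.22] j6~ 142.4
t 30.025 row [ 182.3    8.3 -266.6] [ 3.4000e-01 -1.7627e+02  6.0000e-02] j6~ -37.6
```

View pics/wrist15.png

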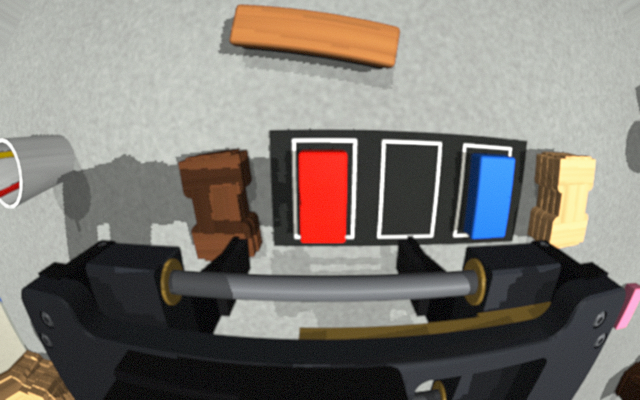

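Red is inside its outline at (323,195), measured at (609,126) against a target of (609.5,125.5). Yellow is next.

Call:
jog_arm:
  motion: [30, 1, -45, 0, 2, 0, 60, 3, -90, 0, 4, 0, 92, 5, -135, 0, 4, 0, 123, 7, -180, 0, 4, 0, 154, 8, -225, 0, 4, 0, 178, 8, -260, 0, 4, 0, 182, 8, -267, 0, 4, 0, 182, 8, -267, 0, 4, 0, 182, 8, -267, 0, 4, 0]

```text
time_s: 31.15
position: [0.4609, 0.4111, 0.1411]
tcp_rot: [[-0.982, -0.001, -0.188], [0.188, -0.001, -0.982], [0.001, -1.0, 0.001]]
force: [0.3, 0.1, -0.1]
opening: 0.998
```

```bash
python3 meas.py 16;python3 - <<'E'
from h import *
pw,Ww=wworld('wrist16.npz');Mw=masks(pw)
print('yel w',blob(pw,Ww,(.458,.412),Mw['yel'],(.02,.04)))
go(.4585,.412,.0105,-100.5)
E
```

```text
31.15 [0.4609 0.4111 0.1411]
yel w ('N', 4081, 'mean', array([459.2, 412.4]), 'pca', np.float64(169.7), 'rect', array([456.6, 413.1]), array([43.2, 88.4]), 80.2)
t 31.25 row [  2.7 131.   -0.4] [-0.03 -0.39  0.01] j6~ 142.4
```

View pics/wrist16.png

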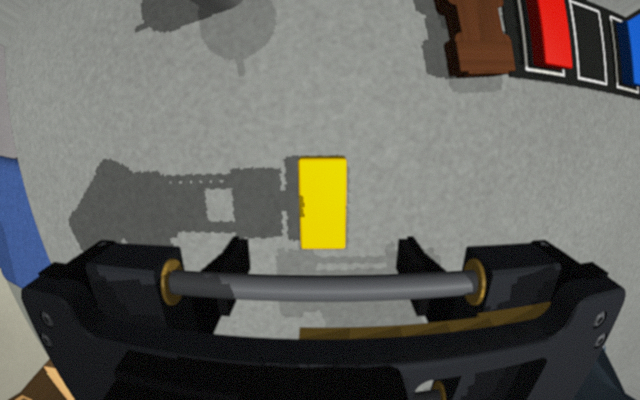

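Yellow is at (322,203), aligned with the jaws. Gripping.

Call:
jog_arm:
  motion: [1, 40, 0, 0, 0, 0, 2, 80, -1, 0, 0, 0, 2, 110, -1, 0, 0, 0, 2, 126, -1, 0, 0, 0, 2, 130, -1, 0, 0, 0, 2, 130, -1, 0, 0, 0]

```text
time_s: 32.0
position: [0.4592, 0.4139, 0.0123]
tcp_rot: [[-0.982, 0.001, -0.187], [0.187, 0.001, -0.982], [-0.001, -1.0, -0.001]]
force: [-0.3, -0.0, 0.5]
opening: 1.002
```

Call:
jog_arm:
  motion: [0, 0, 0, 0, 0, 0, 0, 0, 0, 0, 0, 0, 0, 0, 0, 0, 0, 0, 0, 0, 0, 0, 0, 0, 0, 0, 0, 0, 0, 0, 0, 0, 0, 0, 0, 0]
  gripper: 0.2

```text
time_s: 32.75
position: [0.4583, 0.4136, 0.0117]
tcp_rot: [[-0.982, -0.0, -0.187], [0.187, -0.0, -0.982], [0.0, -1.0, 0.0]]
force: [-0.2, -0.2, 1.4]
opening: 0.519
```

```bash
python3 plan.py .4583 .4124 .599 .036 -96.8 .085
```

```text
[0.45832609 0.41362408 0.01168563] 0.5185923750899453
block centre along tool x -0.00020294913891437266
[0.59879848 0.03602403]
t 32.75 row [-208.5  -73.2  344.8] [-0.02 -3.96  0.02] j6~ 100.2
```

Call:
jog_arm:
  motion: [0, -40, 0, 0, 0, 0, 0, -73, 0, 0, 0, 0, -25, -73, 42, 0, -1, 0, -53, -73, 87, 0, -2, 0, -80, -73, 132, 0, -3, 0, -107, -73, 177, 0, -4, 0, -135, -73, 222, 0, -4, 0, -162, -73, 267, 0, -4, 0, -188, -73, 310, 0, -4, 0, -203, -73, 335, 0, -4, 0, -208, -73, 345, 0, -4, 0, -208, -65, 345, 0, -4, 0, -208, -58, 345, 0, -4, 0, -208, -58, 345, 0, -4, 0, -208, -58, 345, 0, -4, 0]

```text
time_s: 34.62
position: [0.598, 0.037, 0.0695]
tcp_rot: [[-0.993, -0.0, -0.117], [0.117, 0.0, -0.993], [0.0, -1.0, -0.0]]
force: [0.5, 0.5, -1.3]
opening: 0.519
```

```bash
python3 meas.py 17;python3 - <<'E'
from h import *
s=bot.read_state();print(s['opening'],s['force'])
go(.5988,.036,.0147,-96.8)
E
```

```text
34.625 [0.598  0.037  0.0695]
0.516943338812003 [-0.21793557  0.89459133 -1.18877867]
t 34.725 row [-0.5 55.1  0.5] [ 0.    0.08 -0.02] j6~ 100.2
```

View pics/wrist17.png

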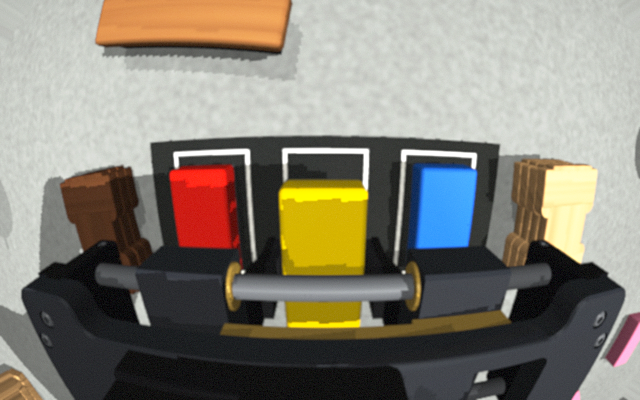

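Yellow is over the middle outline. The finger carriages at (190,280) and (460,280) overhang red and blue, so I'll check their height before lowering.

```bash
python3 - <<'E'
from h import *
pw,W=wworld('wrist17.npz');z=np.load('wrist17.npz');T=(W-z['t'])@z['R']*1000
for u,v in [(150,260),(190,252),(190,262),(190,300),(145,310),(220,255),(420,252),(460,250),(480,255),(495,300),(265,245),(262,260),(380,245)]: print((u,v),T[v,u].round(0))
m=(T[...,1]>-80)&(abs(T[...,2])>37)&(abs(T[...,2])<100)&(W[...,2]>.045)&(abs(T[...,0])<60)
print(np.nanpercentile(T[m],[0,50,99,99.9,100],axis=0).round(0))
E
```

```text
(150, 260) [-38. -88. -54.]
(190, 252) [-38. -81. -42.]
(190, 262) [-38. -88. -39.]
(190, 300) [-30. -95. -38.]
(145, 310) [-23. -95. -56.]
(220, 255) [-38. -82. -32.]
(420, 252) [-38. -81.  29.]
(460, 250) [-38. -79.  44.]
(480, 255) [-38. -85.  49.]
(495, 300) [-28. -95.  51.]
(265, 245) [nan nan nan]
(262, 260) [-11. -32. -30.]
(380, 245) [-11. -14.  30.]
[[-39. -80. -87.]
 [-31. -77.  42.]
 [ 33. -72.  84.]
 [ 35. -71.  86.]
 [ 36. -71.  86.]]
```

Call:
jog_arm:
  motion: [0, 25, 0, 0, 0, 0, 0, 45, 0, 0, 0, 0, 0, 52, 0, 0, 0, 0, 0, 55, 0, 0, 0, 0, 0, 55, 0, 0, 0, 0, 0, 55, 0, 0, 0, 0]

```text
time_s: 35.48
position: [0.5989, 0.036, 0.0153]
tcp_rot: [[-0.993, 0.001, -0.118], [0.118, -0.0, -0.993], [-0.001, -1.0, 0.0]]
force: [-0.7, -0.4, -1.3]
opening: 0.512
```

Call:
jog_arm:
  motion: [0, 0, 0, 0, 0, 0, 0, 0, 0, 0, 0, 0, 0, 0, 0, 0, 0, 0, 0, 0, 0, 0, 0, 0]
  gripper: 0.75

```text
time_s: 35.98
position: [0.5984, 0.036, 0.0147]
tcp_rot: [[-0.993, 0.0, -0.118], [0.118, -0.0, -0.993], [-0.0, -1.0, 0.0]]
force: [-0.3, -0.3, 0.3]
opening: 0.745
```

Call:
jog_arm:
  motion: [0, -20, 0, 0, 0, 0, 0, -70, 0, 0, 0, 0, 0, -120, 0, 0, 0, 0, 0, -160, 0, 0, 0, 0, 30, -180, 0, 0, 0, 0, 80, -180, 0, 0, 0, 0, 130, -180, 0, 0, 0, 0, 170, -180, 0, 0, 0, 0, 180, -180, 0, 0, 0, 0, 180, -180, 0, 0, 0, 0, 180, -180, 0, 0, 0, 0]

```text
time_s: 37.35
position: [0.422, 0.0568, 0.1953]
tcp_rot: [[-0.993, 0.003, -0.118], [0.118, -0.0, -0.993], [-0.003, -1.0, 0.0]]
force: [0.4, -0.2, -0.6]
opening: 0.748
```

```bash
cat > fin.py <<'E'
from h import *
import sys
tag=sys.argv[1]
pw,Ww=wworld(f'wrist{tag}.npz');Mw=masks(pw)
c=bot.get_calibration('top');z=np.load(f'top{tag}.npz');p=z['p'];W=world(p,z['d'],c);M=masks(p)
for nm,(P,X,MM) in dict(w=(pw,Ww,Mw),t=(p,W,M)).items():
    for n,xy,k,zr in [('red (609.5,125.5)',(.6095,.1255),'red',(.022,.045)),('yel (599,36)',(.599,.036),'yel',(.022,.045)),('blue (588.4,-53.4)',(.5887,-.053),'blue',(.022,.045)),('rawb (612,230)',(.612,.23),'dark',(.03,.046)),('finb (577,-160.5)',(.577,-.16),'pale',(.04,.06)),('brush',(.765,.117),'dark',(.03,.05)),]:
        try: print(nm,n,blob(P,X,xy,MM[k],zr))
        except Exception as e: print(nm,n,'none')
E
python3 meas.py 18; python3 fin.py 18
```

```text
37.35 [0.422  0.0568 0.1953]
w red (609.5,125.5) ('N', 2883, 'mean', array([602.4, 125.9]), 'pca', np.float64(174.7), 'rect', array([604.8, 127. ]), array([46.1, 84.9]), 83.1)
w yel (599,36) ('N', 2879, 'mean', array([589. ,  37.9]), 'pca', np.float64(173.5), 'rect', array([590.1,  37.8]), array([45.5, 77.3]), 83.0)
w blue (588.4,-53.4) ('N', 2779, 'mean', array([582.2, -49.5]), 'pca', np.float64(173.4), 'rect', array([584.2, -50.5]), array([44. , 83.2]), 84.2)
w rawb (612,230) ('N', 3768, 'mean', array([607.9, 228.2]), 'pca', np.float64(177.9), 'rect', array([610. , 230.3]), array([ 63.7, 108.5]), 87.7)
w finb (577,-160.5) ('N', 3685, 'mean', array([ 571.4, -158.4]), 'pca', np.float64(174.5), 'rect', array([ 574.7, -160.2]), array([ 65.5, 108. ]), 87.2)
w brush none
t red (609.5,125.5) ('N', 284, 'mean', array([609.3, 125.5]), 'pca', np.float64(173.8), 'rect', array([610.2, 125.8]), array([42.4, 86.2]), 83.3)
t yel (599,36) ('N', 290, 'mean', array([598.7,  37.1]), 'pca', np.float64(171.8), 'rect', array([598.9,  36.7]), array([44., 87.]), 82.6)
t blue (588.4,-53.4) ('N', 294, 'mean', array([590. , -51.5]), 'pca', np.float64(173.6), 'rect', array([590.7, -51.2]), array([44.8, 88.1]), 83.9)
t rawb (612,230) ('N', 419, 'mean', array([611.4, 230.1]), 'pca', np.float64(178.3), 'rect', array([612.8, 229.9]), array([ 59.7, 103.3]), 87.5)
t finb (577,-160.5) ('N', 493, 'mean', array([ 578. , -159.7]), 'pca', np.float64(177.2), 'rect', array([ 579. , -159.5]), array([ 63.9, 109.2]), 86.9)
t brush ('N', 413, 'mean', array([763.8, 116.2]), 'pca', np.float64(74.1), 'rect', array([764.2, 116.7]), array([147.7,  37.9]), 73.6)
```

View pics/wrist18.png

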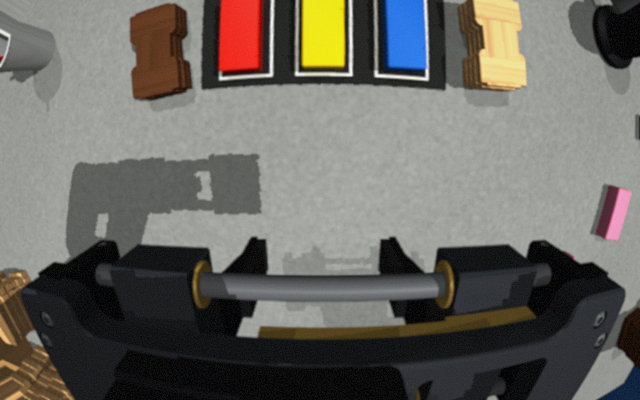

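View pics/top18.png

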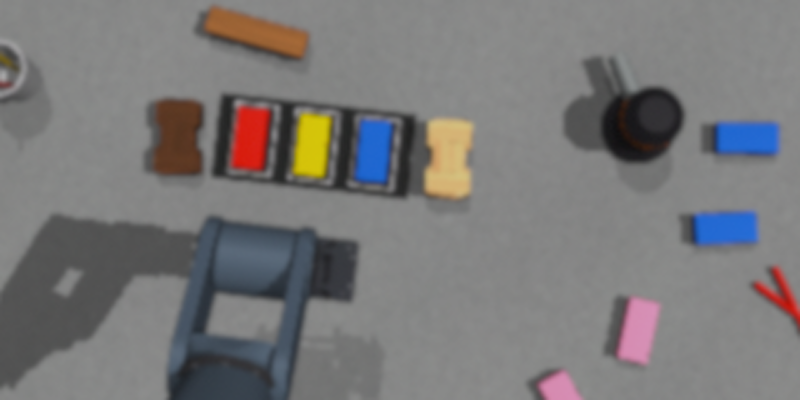

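The top view shows red (250,138), yellow (313,146) and blue (373,151) inside their outlines, and both boards on their stacks at (178,137) and (448,158). The brush and sander haven't moved. Top-camera centres are within about 3 mm of target (wrist blobs of the blocks are cut off at the frame edge), and the angles are within 2°. Handing in.

```bash
python3 - <<'E'
from rig import bot
print(bot.hand_in())
E
```

```text
the job is handed in; nothing more can be done
None
```

I set out the sanding line, put both boards on their stacks, and handed the job in after about 37 s of robot time, well under the 128 s limit. The hand-in gave no verdict.

**Last checks:**
- **Blocks:** in the final overhead picture, red (by the dark stack), yellow (middle) and blue (by the pale stack, the leftmost of the three blues) are inside their outlines. Their centres are within about 3 mm of the targets, and they lie along the outlines to within about 2°.
- **Boards:** both boards lie within about 3 mm and 1–2° of their stacks.
- **Sander and brush:** the brush measured about 1–2 mm from its starting position, which is within measurement error. I compared the sander only by eye; it looked unmoved.

**What failed or disagreed:**
- **First grasp:** my first try at the dark board closed above it without touching it. The fingertips turned out to be about level with the tool origin, not 22 mm ahead as stated. I used the lower height after that, and every grip then showed the expected width.
- **Final wrist picture:** it put the blocks 4–10 mm short of target. They were cut off at the edge of that picture, so I relied on the overhead view and on the wrist checks taken just after placing red and blue, which agreed to within about 2 mm.

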